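# Refill the juice dispenser

### The job

Refill the stall's juice dispenser: lay the three small juice bottles, one at a time, across the open top of the sloping chute and let each roll down by itself, so that all three end lying in a row at the bottom under the clear hood. Every cap must point to the chute's blue wall, and the green-capped bottle must be the lowest, so that it is sold first. Put the bottles in gently, not thrown or dropped from a height, and leave the other things on the counter standing where they are.

Things in the scene. Friction and masses are not known exactly. Their poses are not given: they have to be found in the camera images.
- chute: fixed plywood gravity chute. Origin on the counter under the centre of its open mouth; +x horizontal, downhill; +y across, towards the BLUE side wall (the other wall is bare plywood). Ramp falls 14 degrees towards +x, from 75 uphill of the mouth centre (6 high ledge) to the stop 240 downhill, along the slope. Lane 130 wide between walls 8 thick. A bottle laid across the mouth and let go rolls down
- chute_mouth (a point): centre of the open mouth, on the ramp's surface, 105 above the chute's origin: let bottles go here, lying across. From 75 uphill to 90 downhill of here the side walls rise 20 upright, then flare outwards at 45 degrees to 34 above the ramp; further down they are 62 high, roofed by a clear hood 4 thick
- chute_stop (a point): foot of the 22 high stop lip that ends the ramp, on the ramp's surface mid-width; the lowest bottle rests against the lip, its axis 25 uphill of it
- green: juice bottle lying on its side on the counter, free to roll, 124 long: yellow-green body 50 diameter, green cap 34 diameter. Origin on its axis at mid length; +x along the axis to the cap (y, z turn as it rolls). Body from 62 behind to 26 ahead of the origin, cap 38 to 62 ahead; centre of mass about 10 behind; 110 to 230 g
- green_cap (a point): outer end of the green cap, on the axis, 62 from the bottle's origin
- orange_a: juice bottle lying on its side on the counter, free to roll, 124 long: orange-yellow body 50 diameter, orange cap 34 diameter. Origin on its axis at mid length; +x along the axis to the cap (y, z turn as it rolls). Body from 62 behind to 26 ahead of the origin, cap 38 to 62 ahead; centre of mass about 10 behind; 110 to 230 g; one of two alike
- orange_a_cap (a point): outer end of that bottle's orange cap, on the axis, 62 from its origin
- orange_b: juice bottle lying on its side on the counter, free to roll, 124 long: orange-yellow body 50 diameter, orange cap 34 diameter. Origin on its axis at mid length; +x along the axis to the cap (y, z turn as it rolls). Body from 62 behind to 26 ahead of the origin, cap 38 to 62 ahead; centre of mass about 10 behind; 110 to 230 g; one of two alike
- orange_b_cap (a point): outer end of that bottle's orange cap, on the axis, 62 from its origin
- tin: red round biscuit tin, 72 diameter, 48 high, standing among the bottles; origin centre of underside; leave alone
- terminal: black card terminal lying flat, 130 (x) x 72 (y) x 32 high; origin centre of underside; leave alone
- coin_tray: low wooden coin tray, 120 (x) x 85 (y) x 16 high; origin centre of underside; leave alone
- biscuits: flat white biscuit pack with a yellow picture, 85 (x) x 55 (y) x 19 high; origin centre of underside; leave alone
- straw_cup: blue ceramic cup, 70 diameter at the rim, 100 high; origin centre of underside; leave alone
- syrup: tall amber bottle, 64 diameter, 170 high, standing; origin centre of underside; leave alone
Mind the look-alikes: they are no part of the job. Leave any red look-alike of the orange_a alone.

How it is judged:
At the end, for the whole second after the job is handed in: All three bottles lie at rest (under 0.03 m/s) across the lane, within 0.2 rad of square, caps at the blue wall; the green-capped one lowest, at the stop (190 to 235 mm downhill of the mouth centre, horizontally), the two orange-capped ones behind it (95 to 187 mm) (x of green in the frame of chute between 0.19 and 0.235 m and z of green in the frame of chute between 0.06 and 0.115 m and y of each of green_cap, orange_a_cap, orange_b_cap in the frame of chute above 0.045 m and angle between the x axis of each of green, orange_a, orange_b and the y axis of chute, either way round below 0.2 rad and linear speed of each of green, orange_a, orange_b below 0.03 m/s and x of orange_a in the frame of chute between 0.095 and 0.187 m and z of orange_a in the frame of chute between 0.06 and 0.115 m and x of orange_b in the frame of chute between 0.095 and 0.187 m and z of orange_b in the frame of chute between 0.06 and 0.115 m); the robot touches nothing.
It fails at once if another thing on the counter was pushed more than 30 mm or knocked over (distance of any of tin, terminal, coin_tray, biscuits, straw_cup, syrup from where it was at the start of the episode above 0.03 m or angle between any of tin, terminal, coin_tray, biscuits, straw_cup, syrup's own z axis and vertical above 0.5 rad).
It fails at once if a bottle was thrown or dropped from a height (faster than 1.1 m/s out of the gripper) ((linear speed of green above 1.1 m/s and contact force between green and the fingers below 0.05 N) or (linear speed of orange_a above 1.1 m/s and contact force between orange_a and the fingers below 0.05 N) or (linear speed of orange_b above 1.1 m/s and contact force between orange_b and the fingers below 0.05 N)).
It also fails if it takes over 72 s, if anything falls off the work surface, if the arm or the gripper's body presses on something with over 40 N, if the wrist force passes 120 N, or if a joint passes its speed limit or range.

### The arm

A 6-joint arm with a two-finger parallel gripper is mounted at the origin on the work surface. World frame = base frame: x ahead of the robot, y to its left, z up, the work surface at z = 0. Lengths are in m, angles in rad, forces in N, time in s.
With the tool pointing down it reaches from about 0.275 to 0.75 m from the base axis. Payload 10.2 kg.
Tool frame: the origin (TCP) lies on the centre line of the jaws, within the pads' length; the fingertips stand 8 mm ahead of it and the grasp point (between the pads) lies 11 mm behind it; y points along the fingers, x is the direction in which the jaws open and shut, and the axes are right-handed (so a half turn about y gives the same grasp; the last joint's range is limited). The gripper opens to 88 mm and grips with 3 to 60 N. Pads are 18 mm wide; open, the fingers measure 123 mm over their backs; the gripper's body (75 mm by 187 mm) begins 45 mm behind the grasp point.
Start: joints at [0.987, 0.313, 1.498, -0, 1.331, -0.223], TCP at [0.185, 0.491, 0.247] pointing down, gripper open.
Joint ranges: [-2.94, 2.94], [-0.97, 2.17], [0.19, 2.56], [-1.23, 4.37], [0.02, 3.11], [-2.88, 2.88]. Speed limits (rad/s): [2.39, 2.39, 3.01, 3.14, 3.14, 3.14].

### API

Orientations are given as a unit quaternion [x, y, z, w].
In Python, from bench import get_state, camera, camera_params, job_done gives the robot as it stands. The module is installed in compiled form; this text tells all that it offers.
- The arm moves only by the tool arm_command, never from a script. Its arguments are lists of equal length, an entry for each row: "xyz": the shift along the tool's x, y, z in mm, a list of three; "delta_rot": the turn, a rotation vector about the tool's x, y, z in rad, a list of three. In form: {"xyz": [[x, y, z], ...], "delta_rot": [[wx, wy, wz], ...]}. A call has 1 to 5 rows; each row is the pose to reach, as a shift and turn from the pose measured when the call began, along the tool's axes at that moment; what a row does not reach only later rows make up. A row lasts 1/12 s, in which the tool goes at most 41.7 mm and 7.16 degrees, less where a joint would pass 70% of its speed; a pose out of reach is approached as far as the arm can. A call with a gripper value outside its range is refused whole. "jaw" is the finger opening in mm, from 0 to 88.1, set as the call begins (left out, the last holds). The fingers move at their own pace and stop on an object; the grip force is fixed at half the most. Time passes only in rows, so rows that repeat a pose let the fingers close. It gives the time, the measured TCP pose, the force and the opening at its end, in the units of the state.
- get_state(): the state, without advancing time (a new reading comes with each control period).
- camera(name): name is "scene" or "side" or "wrist"; returns the picture (480x640x3 uint8, red, green, blue); there is no depth.
- camera_params(name): a dict with "fx", "fy", "cx", "cy" (pixels), "R" (3x3) and "t" (3): a world point X has camera coordinates R X + t. Camera axes: x right, y down, z forward; pixel columns grow to the right and rows downward; lengths in m; the calibration is good to about 2 mm. The wrist camera is an equidistant fisheye: a pixel r from the principal point sees the ray r / f radians off the axis. A picture is of the moment at which its call begins: read the wrist's pose just before it. camera_params takes no time and is no camera call; for the wrist camera it gives the pose at the moment of the call.
- job_done(): hands the job in, once; it reports no verdict.
The state is a dict: "time_s": time; "joint_positions": joint angles; "qvel": joint speeds; "tau": joint torques, N m; "position": TCP position; "eef_rot": TCP orientation; "ft_force": force on the tool from outside, world axes, zero at the start; "moment": the same for the moment, N m; "opening": opening from 0.0 (shut) to 1.0 (fully open).
Only numpy, scipy, OpenCV 4.12 (cv2) and the standard library are available. Lean on these libraries where they do the work, as an engineer would, in place of code of your own. Each camera call takes 0.05 s, during which the arm holds its last target. There are 200 camera calls.

## Working session

There is one attempt and no reset: what is moved stays moved. The work goes in short steps, Python scripts to look and compute and a tool call to move; the robot and the scene stay as the last step left them, time stands still between calls to the robot, and variables do not carry over. Pictures are saved under pics/ and viewed, about 8 in all and at most 12, crops included, and the job is handed in when it is done.

Besides the shell and the picture viewer there is one more tool, called after "Call:" as name(argument=value, ...), one argument or row to a line, values as JSON. arm_command: Moves the arm, as the interface text tells. Its arguments: {"type":"object","properties":{"xyz":{"type":"array"},"delta_rot":{"type":"array"},"jaw":{"type":"number"}},"required":["xyz","delta_rot"]}

```bash
mkdir -p pics
python3 - <<'E'
from bench import *
import cv2,numpy as np
s=get_state();print({k:np.round(v,3).tolist() for k,v in s.items()})
for n in("scene","side","wrist"):
    p=camera_params(n);print(n,{k:np.round(v,4).tolist() for k,v in p.items()})
    im=camera(n);cv2.imwrite(f"pics/{n}0.png",im[:,:,::-1])
E
```

```text
{'time_s': 0.0, 'joint_positions': [0.987, 0.313, 1.498, -0.0, 1.331, -0.223], 'qvel': [-0.0, 0.001, -0.001, 0.001, -0.001, 0.001], 'tau': [-0.0, -40.221, -25.228, 0.069, 0.035, -0.0], 'position': [0.185, 0.491, 0.246], 'eef_rot': [0.582, 0.402, -0.403, -0.581], 'ft_force': [-0.568, 0.389, -0.011], 'moment': [-0.012, -0.019, 0.018], 'opening': 1.002}
scene {'fx': 577.0105, 'fy': 577.0105, 'cx': 314.4837, 'cy': 234.0384, 'R': [[0.7944, 0.6073, -0.0052], [0.5137, -0.6765, -0.5277], [-0.324, 0.4165, -0.8494]], 't': [-0.4087, -0.178, 1.9332]}
side {'fx': 472.1292, 'fy': 472.1292, 'cx': 318.8016, 'cy': 232.4976, 'R': [[-0.9958, -0.0914, 0.0097], [-0.0767, 0.7676, -0.6363], [0.0507, -0.6344, -0.7714]], 't': [0.4717, 0.0974, 1.4981]}
wrist {'fx': 371.6483, 'fy': 371.6483, 'cx': 320.6612, 'cy': 240.1107, 'R': [[0.3532, 0.9356, -0.0011], [0.8958, -0.3378, 0.2889], [0.2699, -0.103, -0.9574]], 't': [-0.5255, -0.0403, 0.3888]}
```

View pics/scene0.png

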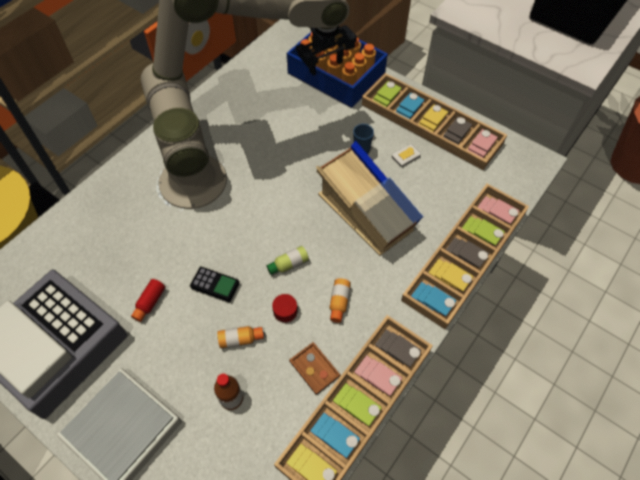

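View pics/side0.png

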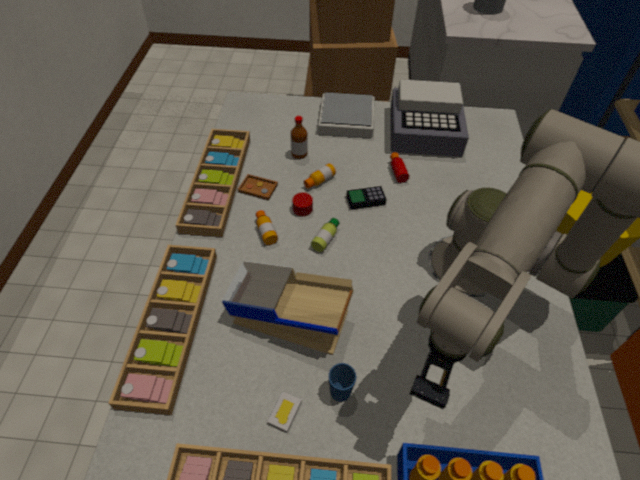

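Candidates in the scene view: green bottle (288,261), orange (341,298), orange (241,337). Look-alikes are the red bottle with an orange cap (148,300), the red tin (285,307), the syrup (228,390) and the crate bottles (345,60). I'll make close crops and take colour-mask measurements.

```bash
cat > h.py <<'E'
from bench import *
import cv2,numpy as np
def ray(p,uv):
    uv=np.atleast_2d(uv).astype(float);R=np.array(p["R"]);t=np.array(p["t"])
    d=np.c_[(uv[:,0]-p["cx"])/p["fx"],(uv[:,1]-p["cy"])/p["fy"],np.ones(len(uv))]
    return -R.T@t,d@R
def onz(p,uv,z):
    c,d=ray(p,uv);return c+d*((z-c[2])/d[:,2])[:,None]
def proj(p,X):
    q=np.atleast_2d(X)@np.array(p["R"]).T+p["t"];return np.c_[q[:,0]/q[:,2]*p["fx"]+p["cx"],q[:,1]/q[:,2]*p["fy"]+p["cy"]]
def tri(ps,uvs):
    A=np.zeros((3,3));b=np.zeros(3)
    for p,u in zip(ps,uvs):
        c,d=ray(p,u);d=d[0]/np.linalg.norm(d[0]);M=np.eye(3)-np.outer(d,d);A+=M;b+=M@c
    return np.linalg.solve(A,b)
E
python3 - <<'E'
from h import *
box={"scene":{"green":(262,240,318,280),"oA":(322,270,360,326),"oB":(210,318,272,355),"red":(125,270,172,325),"tin":(268,288,302,326)},
"side":{"green":(305,212,345,255),"oA":(250,205,282,248),"oB":(298,160,342,192),"red":(385,148,415,186),"tin":(288,190,318,220)}}
crops=[]
for n in box:
    im=cv2.imread(f"pics/{n}0.png");p=camera_params(n);hsv=cv2.cvtColor(im,cv2.COLOR_BGR2HSV)
    for k,(a,b,c,d) in box[n].items():
        m=np.zeros(im.shape[:2],np.uint8);sub=hsv[b:d,a:c]
        m[b:d,a:c]=((sub[...,1]>110)&(sub[...,2]>60))*255
        cs=cv2.findContours(m,0,2)[0];pts=np.vstack([q for q in cs if cv2.contourArea(q)>8])[:,0]
        W=onz(p,pts,0.025)[:,:2]*1000
        (cx,cy),(w,h),an=cv2.minAreaRect(W.astype(np.float32))
        L=np.deg2rad(an if w>h else an+90);u=np.array([np.cos(L),np.sin(L)])
        e=[np.array([cx,cy])+s*u*max(w,h)/2 for s in(1,-1)]
        hs=[]
        for q in e:
            q2=np.array([cx,cy])+(q-[cx,cy])*0.8
            v=proj(p,np.r_[q2/1000,0.025])[0].round().astype(int);hs.append(hsv[v[1],v[0]].tolist())
        print(n,k,"c",np.round([cx,cy]),"size",round(w),round(h),"dir",np.round(np.rad2deg(L),1),"hsv+",hs[0],"hsv-",hs[1])
    a,b,c,d=(200,235,370,365) if n=="scene" else (240,155,350,255)
    e,f,g,h=(305,120,435,260) if n=="scene" else (215,255,365,355)
    crops+= [cv2.resize(im[b:d,a:c],(400,300),interpolation=2),cv2.resize(im[f:h,e:g],(400,300),interpolation=2)]
cv2.imwrite("pics/crop.png",np.vstack([np.hstack(crops[:2]),np.hstack(crops[2:])]))
E
```

```text
scene green c [455. -57.] size 124 49 dir 66.1 hsv+ [32, 123, 180] hsv- [66, 165, 94]
scene oA c [655. -66.] size 48 141 dir 116.7 hsv+ [18, 161, 209] hsv- [10, 201, 183]
scene oB c [ 501. -324.] size 128 53 dir 46.1 hsv+ [12, 194, 205] hsv- [19, 175, 210]
scene red c [ 211. -403.] size 52 133 dir 104.4 hsv+ [0, 213, 153] hsv- [11, 200, 199]
scene tin c [ 540. -176.] size 70 74 dir 142.4 hsv+ [1, 206, 151] hsv- [1, 213, 120]
side green c [455. -62.] size 132 48 dir 67.2 hsv+ [31, 152, 104] hsv- [68, 255, 86]
side oA c [657. -67.] size 50 154 dir 115.9 hsv+ [18, 219, 77] hsv- [16, 255, 156]
side oB c [ 501. -324.] size 150 61 dir 48.9 hsv+ [11, 255, 74] hsv- [20, 250, 154]
side red c [ 218. -413.] size 50 141 dir 104.2 hsv+ [0, 255, 57] hsv- [14, 255, 154]
side tin c [ 551. -200.] size 69 71 dir 95.8 hsv+ [1, 209, 122] hsv- [0, 200, 120]
```

View pics/crop.png

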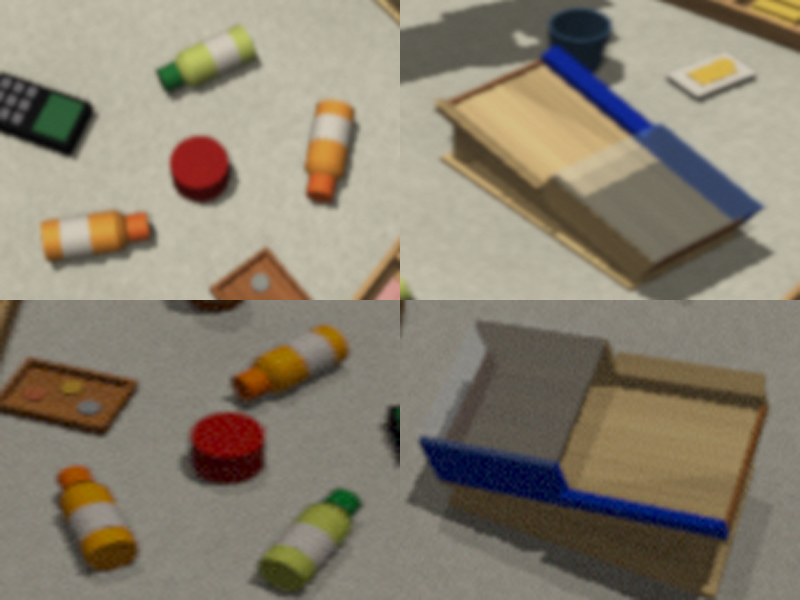

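The crops show the green bottle with its cap to the lower left, orange A with its cap towards the viewer at lower left, and orange B with its cap to the right. The red bottle is excluded. Next I fit the chute pose from named corners and check it with an overlay.

```bash
cat > chute.py <<'E'
from h import *
a=np.deg2rad(14)
def loc(s,y,h): return np.array([s*np.cos(a)+h*np.sin(a),y,0.105-s*np.sin(a)+h*np.cos(a)])
def world(q,P): 
    c,s=np.cos(q[2]),np.sin(q[2]);P=np.atleast_2d(P);return np.c_[q[0]+c*P[:,0]-s*P[:,1],q[1]+s*P[:,0]+c*P[:,1],P[:,2]]
E
python3 - <<'E'
from chute import *
from scipy.optimize import least_squares
S=lambda u,v:(305+(u-400)*130/400,120+v*140/300)
D=lambda u,v:(215+(u-400)*150/400,255+(v-300)/3)
obs=[("scene",S(557,47),loc(-.075,.079,.034)),("scene",S(438,103),loc(-.075,-.079,.034)),
("scene",S(762,208),loc(.240,.073,.062)),
("side",D(727,522),loc(-.075,.083,.034)),("side",D(423,438),loc(.240,.073,.062)),("side",D(556,464),loc(.09,.073,.062)),
("side",D(607,342),loc(.09,-.073,.066)),("side",D(480,322),loc(.24,-.073,.066)),("side",D(765,375),loc(-.075,-.079,.034))]
P={n:camera_params(n) for n in("scene","side")}
f=lambda q:np.concatenate([(proj(P[n],world(q,X))[0]-uv) for n,uv,X in obs])
r=least_squares(f,[.6,.15,0],loss="soft_l1");q=r.x
print("chute",q[:2],np.rad2deg(q[2]));print(np.round(f(q).reshape(-1,2),1))
np.save("q.npy",q)
out=[]
for n,(x0,y0,x1,y1) in(("scene",(305,120,435,260)),("side",(215,255,365,355))):
    im=cv2.imread(f"pics/{n}0.png");k=400/(x1-x0);im=cv2.resize(im[y0:y1,x0:x1],None,fx=k,fy=k,interpolation=2)
    g=lambda L,col:cv2.polylines(im,[np.round((proj(P[n],world(q,np.array([loc(*l) for l in L])))-[x0,y0])*k).astype(np.int32)],False,col,1)
    for s in(1,-1):
        c=(255,255,0) if s>0 else (0,0,255)
        g([(.09,.073*s,.062),(.24,.073*s,.062),(.24,.073*s,0)],c);g([(-.075,.079*s,.034),(.09,.079*s,.034),(.09,.065*s,.02),(-.075,.065*s,.02),(-.075,.079*s,.034)],c)
        g([(-.075,.065*s,0),(.24,.065*s,0)],(0,255,0))
    g([(-.075,-.065,0.006),(-.075,.065,0.006)],(0,255,0))
    out.append(cv2.resize(im,(400,430 if n=="scene" else 267)))
out[1]=cv2.copyMakeBorder(out[1],0,430-267,0,0,0);cv2.imwrite("pics/ov.png",np.hstack(out))
E
```

```text
chute [0.44993982 0.2627265 ] -13.326716976123853
[[-0.9 -0.6]
 [-1.1 -1.6]
 [-0.9 -2.4]
 [-4.4  1. ]
 [-0.1  0.8]
 [-0.9  0.6]
 [-0.5 -3.4]
 [ 0.3 -2.8]
 [-0.5 -1.4]]
```

View pics/ov.png

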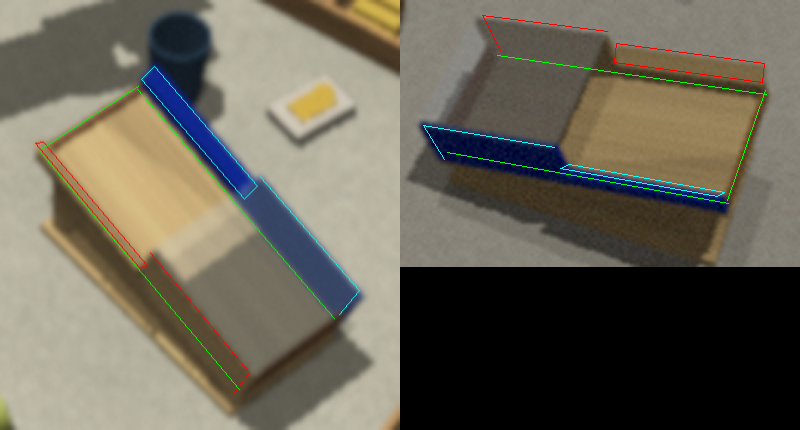

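```bash
cat > plan.py <<'E'
from chute import *
from scipy.spatial.transform import Rotation as Ro, Slerp
import json
q=np.load("q.npy")
def down(yawdeg):
    c,s=np.cos(np.deg2rad(yawdeg)),np.sin(np.deg2rad(yawdeg));x=np.array([c,s,0]);y=np.array([0,0,-1.]);return Ro.from_matrix(np.c_[x,y,np.cross(x,y)])
def chuteR(flip): # jaws along slope, tool along -ramp normal
    X=np.array([np.cos(a),0,-np.sin(a)])*(-1 if flip else 1);Y=-np.array([np.sin(a),0,np.cos(a)])
    return Ro.from_euler('z',q[2])*Ro.from_matrix(np.c_[X,Y,np.cross(X,Y)])
def plan(targets):
    """targets: (pos_m, Rotation, ncalls, sign) -> prints rows per call"""
    st=get_state();p=np.array(st["position"]);R=Ro.from_quat(st["eef_rot"])
    for tp,tR,n,sg in targets:
        rv=(R.inv()*tR).as_rotvec();L=np.linalg.norm(rv)
        if sg and rv[1]*sg<0 and L>1.5: rv*=(L-2*np.pi)/L
        for i in range(n):
            Ra=R*Ro.from_rotvec(rv*i/n);d=Ra.inv().apply((np.array(tp)-p)/n)*1000
            # rows linear in the start frame
            print(json.dumps({"xyz":[[round(v*k/5) for v in d] for k in range(1,6)],"delta_rot":[[round(v*k/5/n,2) for v in rv] for k in range(1,6)]}).replace(" ",""))
        p,R=np.array(tp),tR
        print("-- at",np.round(p,3))
def bott(c,capdeg,back=10): u=np.array([np.cos(np.deg2rad(capdeg)),np.sin(np.deg2rad(capdeg))]);return np.array(c)-u*back/1000
E
python3 - <<'E'
from plan import *
P=camera_params("scene")
print("syrup base",onz(P,(233,403),0),"tin top",onz(P,(285,301),.048),"cup top",onz(P,(363,129),.1),"term",onz(P,(215,284),.03))
g=bott((.455,-.0595),-113.5);print(g)
plan([((*g,.12),down(-23.5),4,0),((*g,.019),down(-23.5),1,0)])
E
```

```text
syrup base [[ 0.60205962 -0.47299906  0.        ]] tin top [[ 0.54060793 -0.17231245  0.048     ]] cup top [[0.36964593 0.455784   0.1       ]] term [[ 0.33633636 -0.2481161   0.03      ]]
[ 0.45898749 -0.0503294 ]
{"xyz":[[-20,6,-22],[-41,13,-45],[-61,19,-67],[-82,25,-89],[-102,32,-112]],"delta_rot":[[0.0,0.08,-0.0],[0.0,0.16,-0.0],[0.0,0.24,-0.0],[0.0,0.32,-0.0],[0.0,0.41,-0.0]]}
{"xyz":[[-10,6,-29],[-20,13,-57],[-30,19,-86],[-40,25,-115],[-50,32,-143]],"delta_rot":[[0.0,0.08,-0.0],[0.0,0.16,-0.0],[0.0,0.24,-0.0],[0.0,0.32,-0.0],[0.0,0.41,-0.0]]}
{"xyz":[[2,6,-30],[4,13,-61],[6,19,-91],[8,25,-121],[10,32,-151]],"delta_rot":[[0.0,0.08,-0.0],[0.0,0.16,-0.0],[0.0,0.24,-0.0],[0.0,0.32,-0.0],[0.0,0.41,-0.0]]}
{"xyz":[[14,6,-27],[28,13,-54],[41,19,-81],[55,25,-108],[69,32,-135]],"delta_rot":[[0.0,0.08,-0.0],[0.0,0.16,-0.0],[0.0,0.24,-0.0],[0.0,0.32,-0.0],[0.0,0.41,-0.0]]}
-- at [ 0.459 -0.05   0.12 ]
{"xyz":[[0,20,0],[0,40,0],[0,61,0],[0,81,0],[0,101,0]],"delta_rot":[[0.0,0.0,0.0],[0.0,0.0,0.0],[0.0,0.0,0.0],[0.0,0.0,0.0],[0.0,0.0,0.0]]}
-- at [ 0.459 -0.05   0.019]
```

Call:
arm_command(
  xyz=[
    [-20,0,-22],
    [-41,0,-45],
    [-61,0,-67],
    [-82,0,-89],
    [-102,0,-112],
  ],
  delta_rot=[
    [0,0.08,0],
    [0,0.16,0],
    [0,0.24,0],
    [0,0.32,0],
    [0,0.41,0],
  ],
  jaw=88,
)

```text
time_s: 0.57
position: [0.2541, 0.3547, 0.2462]
eef_rot: [0.652, 0.274, -0.275, -0.652]
ft_force: [0.3, 0.6, -0.1]
opening: 1.001
```

Call:
arm_command(
  xyz=[
    [-10,0,-29],
    [-20,0,-57],
    [-30,0,-86],
    [-40,0,-115],
    [-50,0,-143],
  ],
  delta_rot=[
    [0,0.08,0],
    [0,0.16,0],
    [0,0.24,0],
    [0,0.32,0],
    [0,0.41,0],
  ],
)

```text
time_s: 0.98
position: [0.3217, 0.2176, 0.2463]
eef_rot: [0.695, 0.134, -0.135, -0.694]
ft_force: [0.4, 1.1, -0.6]
opening: 0.996
```

Call:
arm_command(
  xyz=[
    [2,6,-30],
    [4,18,-61],
    [6,30,-91],
    [8,45,-121],
    [10,60,-151],
  ],
  delta_rot=[
    [0,0.08,0],
    [0,0.16,0],
    [0,0.24,0],
    [0,0.32,0],
    [0,0.41,0],
  ],
)

```text
time_s: 1.4
position: [0.3877, 0.0797, 0.1859]
eef_rot: [0.707, -0.011, 0.011, -0.707]
ft_force: [0.6, 0.8, -0.2]
opening: 0.996
```

Call:
arm_command(
  xyz=[
    [14,12,-27],
    [28,24,-54],
    [41,36,-81],
    [55,48,-108],
    [69,60,-135],
  ],
  delta_rot=[
    [0,0.08,0],
    [0,0.16,0],
    [0,0.24,0],
    [0,0.32,0],
    [0,0.41,0],
  ],
)

```text
time_s: 1.82
position: [0.4527, -0.059, 0.1252]
eef_rot: [0.69, -0.156, 0.156, -0.689]
ft_force: [-0.1, 0.2, 0.0]
opening: 0.997
```

Run:
```python
from plan import *
P=camera_params("wrist");cv2.imwrite("pics/w1.png",camera("wrist")[:,:,::-1]);print({k:np.round(v,4).tolist() for k,v in P.items()})
g=bott((.455,-.0595),-113.5)
plan([((*g,.12),down(-23.5),1,0),((*g,.019),down(-23.5),1,0)])
```

```text
{'fx': 371.6483, 'fy': 371.6483, 'cx': 320.6612, 'cy': 240.1107, 'R': [[0.9023, -0.4312, 0.0011], [-0.4131, -0.8636, 0.289], [-0.1236, -0.2612, -0.9573]], 't': [-0.4348, 0.1326, 0.3134]}
{"xyz":[[0,1,3],[0,1,5],[-1,2,8],[-1,3,11],[-1,4,13]],"delta_rot":[[0.0,-0.01,-0.0],[0.0,-0.02,-0.0],[0.0,-0.03,-0.0],[0.0,-0.04,-0.0],[0.0,-0.04,-0.0]]}
-- at [ 0.459 -0.05   0.12 ]
{"xyz":[[0,20,0],[0,40,0],[0,61,0],[0,81,0],[0,101,0]],"delta_rot":[[0.0,0.0,0.0],[0.0,0.0,0.0],[0.0,0.0,0.0],[0.0,0.0,0.0],[0.0,0.0,0.0]]}
-- at [ 0.459 -0.05   0.019]
```

View pics/w1.png

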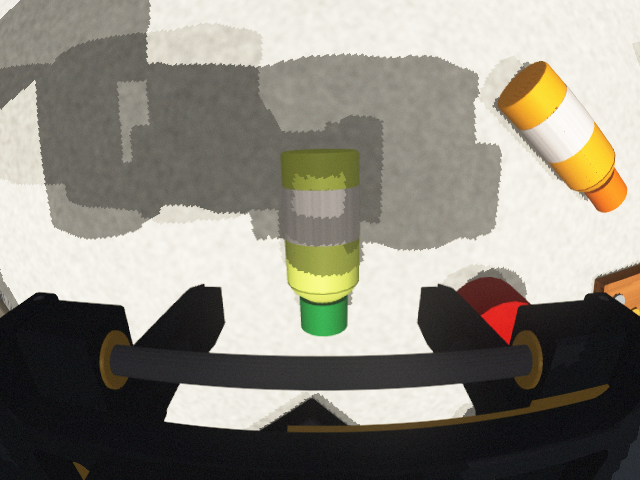

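The wrist view shows the green bottle centred between the jaws, base edge at (320,150) and cap end at (324,335). Orange A has its base at about (526,85) and cap end at (613,208). I'll refine both from these fisheye rays.

```bash
cat >> plan.py <<'E'
def fish(p,uv,z):
    uv=np.atleast_2d(uv).astype(float);d=uv-[p["cx"],p["cy"]];r=np.linalg.norm(d,axis=1);th=r/p["fx"]
    v=np.c_[d/np.maximum(r,1e-9)[:,None]*np.sin(th)[:,None],np.cos(th)]@np.array(p["R"]);c=-np.array(p["R"]).T@p["t"]
    return c+v*((z-c[2])/v[:,2])[:,None]
E
python3 - <<'E'
from plan import *
P=camera_params("wrist");print("cam",-np.array(P["R"]).T@P["t"])
for nm,b,c in(("g",(320,150),(324,335)),("oA",(527,82),(612,208))):
    for zb,zc in((.05,.01),(.025,.025),(.04,.02)):
        B=fish(P,b,zb)[0];C=fish(P,c,zc)[0];d=C-B
        print(nm,zb,np.round(B,3),np.round(C,3),"len",np.round(np.hypot(*d[:2]),3),"dir",np.round(np.rad2deg(np.arctan2(d[1],d[0])),1),"mid",np.round((B+C)/2,3))
E
```

```text
cam [0.48786932 0.0050952  0.2603596 ]
g 0.05 [ 0.483 -0.005  0.05 ] [ 0.423 -0.134  0.01 ] len 0.142 dir -114.8 mid [ 0.453 -0.069  0.03 ]
g 0.025 [ 0.482 -0.006  0.025] [ 0.427 -0.126  0.025] len 0.132 dir -114.8 mid [ 0.455 -0.066  0.025]
g 0.04 [ 0.483 -0.005  0.04 ] [ 0.426 -0.128  0.02 ] len 0.136 dir -114.8 mid [ 0.454 -0.067  0.03 ]
oA 0.05 [ 0.619 -0.017  0.05 ] [ 0.695 -0.148  0.01 ] len 0.152 dir -59.9 mid [ 0.657 -0.082  0.03 ]
oA 0.025 [ 0.635 -0.019  0.025] [ 0.683 -0.139  0.025] len 0.129 dir -68.0 mid [ 0.659 -0.079  0.025]
oA 0.04 [ 0.625 -0.018  0.04 ] [ 0.687 -0.142  0.02 ] len 0.139 dir -63.6 mid [ 0.656 -0.08   0.03 ]
```

Run:
```python
from plan import *
g=(.461,-.052)
plan([((*g,.08),down(-24.8),1,0),((*g,.019),down(-24.8),1,0)])
```

```text
{"xyz":[[0,9,3],[1,17,5],[1,26,8],[1,35,10],[2,44,13]],"delta_rot":[[0.0,-0.0,-0.0],[0.0,-0.01,-0.0],[0.0,-0.01,-0.0],[0.0,-0.02,-0.0],[0.0,-0.02,-0.0]]}
-- at [ 0.461 -0.052  0.08 ]
{"xyz":[[0,12,0],[0,24,0],[0,37,0],[0,49,0],[0,61,0]],"delta_rot":[[0.0,0.0,0.0],[0.0,0.0,0.0],[0.0,0.0,0.0],[0.0,0.0,0.0],[0.0,0.0,0.0]]}
-- at [ 0.461 -0.052  0.019]
```

Call:
arm_command(
  xyz=[
    [1,15,6],
    [1,30,10],
    [2,44,13],
    [2,44,13],
  ],
  delta_rot=[
    [0,-0.01,0],
    [0,-0.02,0],
    [0,-0.02,0],
    [0,-0.02,0],
  ],
)

```text
time_s: 2.2
position: [0.4604, -0.0513, 0.0773]
eef_rot: [0.691, -0.154, 0.15, -0.69]
ft_force: [-0.2, 1.0, 0.5]
opening: 0.999
```

Call:
arm_command(
  xyz=[
    [0,20,0],
    [0,40,0],
    [0,61,0],
    [0,61,0],
  ],
  delta_rot=[
    [0,0,0],
    [0,0,0],
    [0,0,0],
    [0,0,0],
  ],
)

```text
time_s: 2.53
position: [0.4586, -0.0508, 0.0143]
eef_rot: [0.691, -0.156, 0.149, -0.69]
ft_force: [-0.3, 0.7, -0.8]
opening: 0.996
```

Call:
arm_command(
  xyz=[
    [0,0,0],
    [0,0,0],
    [0,0,0],
    [0,0,0],
    [0,0,0],
  ],
  delta_rot=[
    [0,0,0],
    [0,0,0],
    [0,0,0],
    [0,0,0],
    [0,0,0],
  ],
  jaw=20,
)

```text
time_s: 2.95
position: [0.459, -0.051, 0.0151]
eef_rot: [0.691, -0.155, 0.149, -0.69]
ft_force: [-0.0, 0.2, -0.7]
opening: 0.645
```

Call:
arm_command(
  xyz=[
    [0,-20,0],
    [0,-50,0],
    [0,-80,0],
    [0,-115,0],
    [0,-150,0],
  ],
  delta_rot=[
    [0,0,0],
    [0,0,0],
    [0,0,0],
    [0,0,0],
    [0,0,0],
  ],
)

```text
time_s: 3.37
position: [0.4597, -0.0509, 0.1668]
eef_rot: [0.691, -0.155, 0.149, -0.69]
ft_force: [1.1, -0.9, -2.1]
opening: 0.544
```

Run:
```python
from plan import *
s=-.02
W=lambda h,y=-.010,s=s: world(q,loc(s,y,h))[0]
n=chuteR(True)
print(W(.021))
# rotate first part up to yaw, then above mouth, sign -1 about tool y
plan([((.42,.10,.26),down(70),3,-1),((*W(.12)[:2],W(.12)[2]),n,3,-1),(W(.06),n,1,0)])
```

```text
[0.43369499 0.25629788 0.13021465]
{"xyz":[[-7,-6,8],[-13,-12,16],[-20,-19,24],[-27,-25,32],[-33,-31,40]],"delta_rot":[[-0.0,-0.11,-0.0],[-0.0,-0.22,-0.0],[-0.0,-0.33,-0.0],[-0.0,-0.44,-0.0],[-0.0,-0.55,-0.0]]}
{"xyz":[[-1,-6,10],[-3,-12,21],[-4,-19,31],[-6,-25,41],[-7,-31,52]],"delta_rot":[[-0.0,-0.11,-0.0],[-0.0,-0.22,-0.0],[-0.0,-0.33,-0.0],[-0.0,-0.44,-0.0],[-0.0,-0.55,-0.0]]}
{"xyz":[[4,-6,10],[8,-12,19],[12,-19,29],[17,-25,38],[21,-31,48]],"delta_rot":[[-0.0,-0.11,-0.0],[-0.0,-0.22,-0.0],[-0.0,-0.33,-0.0],[-0.0,-0.44,-0.0],[-0.0,-0.55,-0.0]]}
-- at [0.42 0.1  0.26]
{"xyz":[[10,2,1],[21,4,2],[31,7,3],[41,9,4],[51,11,6]],"delta_rot":[[0.01,-0.11,-0.01],[0.03,-0.22,-0.02],[0.04,-0.34,-0.04],[0.05,-0.45,-0.05],[0.07,-0.56,-0.06]]}
{"xyz":[[9,3,-5],[18,5,-9],[27,8,-14],[36,11,-19],[46,14,-23]],"delta_rot":[[0.01,-0.11,-0.01],[0.03,-0.22,-0.02],[0.04,-0.34,-0.04],[0.05,-0.45,-0.05],[0.07,-0.56,-0.06]]}
{"xyz":[[5,3,-9],[10,5,-18],[15,8,-27],[20,11,-36],[25,14,-45]],"delta_rot":[[0.01,-0.11,-0.01],[0.03,-0.22,-0.02],[0.04,-0.34,-0.04],[0.05,-0.45,-0.05],[0.07,-0.56,-0.06]]}
-- at [0.457 0.251 0.226]
{"xyz":[[0,12,0],[0,24,0],[0,36,0],[0,48,0],[0,60,0]],"delta_rot":[[0.0,0.0,0.0],[0.0,0.0,0.0],[0.0,0.0,0.0],[0.0,0.0,0.0],[0.0,0.0,0.0]]}
-- at [0.443 0.254 0.168]
```

Run:
```python
from plan import *
a_=camera("wrist");cv2.imwrite("pics/w2.png",a_[:,:,::-1]);s=get_state();print(s["opening"],s["ft_force"],s["position"])
```

```text
0.5421381323952655 [ 4.62288295 -0.85764925  4.73327838] [ 0.46251048 -0.05179153  0.17316289]
```

View pics/w2.png

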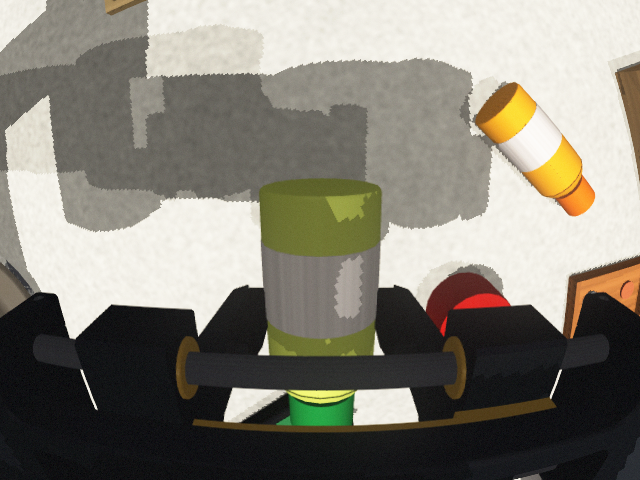

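The wrist view shows the green bottle held level, with the base rim 121 px wide at (321,188). That width and the 48 mm opening mean the tips hold it about 8 mm above its axis, because the jaws were still closing during the lift. I'll set it back down and regrip it properly.

Call:
arm_command(
  xyz=[
    [0,30,0],
    [0,60,0],
    [0,90,0],
    [0,115,0],
    [0,128,0],
  ],
  delta_rot=[
    [0,0,0],
    [0,0,0],
    [0,0,0],
    [0,0,0],
    [0,0,0],
  ],
)

```text
time_s: 3.83
position: [0.4613, -0.0516, 0.0426]
eef_rot: [0.691, -0.153, 0.151, -0.69]
ft_force: [0.6, -0.1, -2.3]
opening: 0.544
```

Call:
arm_command(
  xyz=[
    [0,0,0],
    [0,0,0],
    [0,0,0],
  ],
  delta_rot=[
    [0,0,0],
    [0,0,0],
    [0,0,0],
  ],
)

```text
time_s: 4.08
position: [0.4617, -0.0517, 0.0434]
eef_rot: [0.691, -0.152, 0.152, -0.69]
ft_force: [1.1, 0.3, -2.2]
opening: 0.544
```

Call:
arm_command(
  xyz=[
    [0,2,0],
    [0,4,0],
    [0,4,0],
  ],
  delta_rot=[
    [0,0,0],
    [0,0,0],
    [0,0,0],
  ],
)

```text
time_s: 4.33
position: [0.4619, -0.0518, 0.0398]
eef_rot: [0.691, -0.152, 0.152, -0.69]
ft_force: [0.1, 0.9, -2.4]
opening: 0.54
```

Call:
arm_command(
  xyz=[
    [0,2,0],
    [0,2,0],
    [0,2,0],
  ],
  delta_rot=[
    [0,0,0],
    [0,0,0],
    [0,0,0],
  ],
)

```text
time_s: 4.58
position: [0.4619, -0.0518, 0.0378]
eef_rot: [0.691, -0.152, 0.152, -0.69]
ft_force: [-0.0, -0.5, -1.9]
opening: 0.543
```

Call:
arm_command(
  xyz=[
    [0,2,0],
    [0,4,0],
    [0,4,0],
  ],
  delta_rot=[
    [0,0,0],
    [0,0,0],
    [0,0,0],
  ],
)

```text
time_s: 4.83
position: [0.4624, -0.052, 0.0365]
eef_rot: [0.692, -0.151, 0.152, -0.69]
ft_force: [-12.2, 2.9, 40.0]
opening: 0.541
```

Call:
arm_command(
  xyz=[
    [0,2,0],
    [0,4,0],
    [0,4,0],
  ],
  delta_rot=[
    [0,0,0],
    [0,0,0],
    [0,0,0],
  ],
)

```text
time_s: 5.08
position: [0.463, -0.0522, 0.0356]
eef_rot: [0.692, -0.15, 0.153, -0.69]
ft_force: [-13.9, 2.8, 44.6]
opening: 0.544
```

Call:
arm_command(
  xyz=[
    [0,-2,0],
    [0,-2,0],
    [0,-2,0],
    [0,-2,0],
    [0,-2,0],
  ],
  delta_rot=[
    [0,0,0],
    [0,0,0],
    [0,0,0],
    [0,0,0],
    [0,0,0],
  ],
  jaw=76,
)

```text
time_s: 5.5
position: [0.4628, -0.0522, 0.0372]
eef_rot: [0.692, -0.151, 0.152, -0.69]
ft_force: [0.6, 0.7, 0.1]
opening: 0.86
```

Call:
arm_command(
  xyz=[
    [0,8,0],
    [0,15,0],
    [0,19,0],
    [0,19,0],
  ],
  delta_rot=[
    [0,0,0],
    [0,0,0],
    [0,0,0],
    [0,0,0],
  ],
)

```text
time_s: 5.83
position: [0.4622, -0.052, 0.0169]
eef_rot: [0.692, -0.152, 0.152, -0.69]
ft_force: [0.1, -0.0, 0.2]
opening: 0.864
```

Call:
arm_command(
  xyz=[
    [0,0,0],
    [0,0,0],
    [0,0,0],
    [0,0,0],
    [0,0,0],
  ],
  delta_rot=[
    [0,0,0],
    [0,0,0],
    [0,0,0],
    [0,0,0],
    [0,0,0],
  ],
  jaw=20,
)

```text
time_s: 6.25
position: [0.4623, -0.0521, 0.0171]
eef_rot: [0.692, -0.151, 0.152, -0.69]
ft_force: [-0.3, 0.4, 0.2]
opening: 0.557
```

Call:
arm_command(
  xyz=[
    [0,0,0],
    [0,0,0],
    [0,0,0],
  ],
  delta_rot=[
    [0,0,0],
    [0,0,0],
    [0,0,0],
  ],
)

```text
time_s: 6.5
position: [0.4623, -0.0521, 0.0171]
eef_rot: [0.692, -0.151, 0.152, -0.69]
ft_force: [-0.3, -0.3, -0.7]
opening: 0.562
```

Call:
arm_command(
  xyz=[
    [0,-20,0],
    [0,-50,0],
    [0,-80,0],
    [0,-115,0],
    [0,-150,0],
  ],
  delta_rot=[
    [0,0,0],
    [0,0,0],
    [0,0,0],
    [0,0,0],
    [0,0,0],
  ],
)

```text
time_s: 6.92
position: [0.4617, -0.0514, 0.1684]
eef_rot: [0.692, -0.152, 0.151, -0.69]
ft_force: [0.5, -0.9, -2.2]
opening: 0.557
```

Run:
```python
from plan import *
W=lambda h,y=-.010,s=-.02: world(q,loc(s,y,h))[0]
n=chuteR(True);print(get_state()["opening"])
plan([((.42,.10,.26),down(70),3,-1),(W(.12),n,3,-1),(W(.06),n,1,0)])
```

```text
0.5571030170759907
{"xyz":[[-7,-6,8],[-14,-12,16],[-20,-18,24],[-27,-25,32],[-34,-31,40]],"delta_rot":[[0.0,-0.11,-0.0],[0.0,-0.22,-0.0],[0.0,-0.33,-0.0],[0.0,-0.44,-0.0],[0.0,-0.55,-0.0]]}
{"xyz":[[-2,-6,10],[-3,-12,21],[-5,-18,31],[-6,-24,41],[-8,-31,52]],"delta_rot":[[0.0,-0.11,-0.0],[0.0,-0.22,-0.0],[0.0,-0.33,-0.0],[0.0,-0.44,-0.0],[0.0,-0.55,-0.0]]}
{"xyz":[[4,-6,10],[8,-12,19],[12,-18,29],[16,-24,39],[20,-31,48]],"delta_rot":[[0.0,-0.11,-0.0],[0.0,-0.22,-0.0],[0.0,-0.33,-0.0],[0.0,-0.44,-0.0],[0.0,-0.55,-0.0]]}
-- at [0.42 0.1  0.26]
{"xyz":[[10,2,1],[21,4,2],[31,7,3],[41,9,4],[51,11,6]],"delta_rot":[[0.01,-0.11,-0.01],[0.03,-0.22,-0.02],[0.04,-0.34,-0.04],[0.05,-0.45,-0.05],[0.07,-0.56,-0.06]]}
{"xyz":[[9,3,-5],[18,5,-9],[27,8,-14],[36,11,-19],[46,14,-23]],"delta_rot":[[0.01,-0.11,-0.01],[0.03,-0.22,-0.02],[0.04,-0.34,-0.04],[0.05,-0.45,-0.05],[0.07,-0.56,-0.06]]}
{"xyz":[[5,3,-9],[10,5,-18],[15,8,-27],[20,11,-36],[25,14,-45]],"delta_rot":[[0.01,-0.11,-0.01],[0.03,-0.22,-0.02],[0.04,-0.34,-0.04],[0.05,-0.45,-0.05],[0.07,-0.56,-0.06]]}
-- at [0.457 0.251 0.226]
{"xyz":[[0,12,0],[0,24,0],[0,36,0],[0,48,0],[0,60,0]],"delta_rot":[[0.0,0.0,0.0],[0.0,0.0,0.0],[0.0,0.0,0.0],[0.0,0.0,0.0],[0.0,0.0,0.0]]}
-- at [0.443 0.254 0.168]
```

Call:
arm_command(
  xyz=[
    [-7,-6,8],
    [-14,-12,16],
    [-20,-18,24],
    [-27,-25,32],
    [-34,-31,40],
  ],
  delta_rot=[
    [0,-0.11,0],
    [0,-0.22,0],
    [0,-0.33,0],
    [0,-0.44,0],
    [0,-0.55,0],
  ],
)

```text
time_s: 7.33
position: [0.4473, -0.0002, 0.1996]
eef_rot: [0.707, 0.043, -0.044, -0.705]
ft_force: [0.2, 0.1, -2.9]
opening: 0.557
```

Call:
arm_command(
  xyz=[
    [-2,-6,10],
    [-3,-12,21],
    [-5,-18,31],
    [-6,-24,41],
    [-8,-31,52],
  ],
  delta_rot=[
    [0,-0.11,0],
    [0,-0.22,0],
    [0,-0.33,0],
    [0,-0.44,0],
    [0,-0.55,0],
  ],
)

```text
time_s: 7.75
position: [0.4326, 0.0509, 0.2305]
eef_rot: [0.667, 0.234, -0.236, -0.666]
ft_force: [-0.7, -0.1, -1.8]
opening: 0.553
```

Call:
arm_command(
  xyz=[
    [4,-6,10],
    [8,-12,19],
    [12,-18,29],
    [16,-24,39],
    [20,-31,48],
  ],
  delta_rot=[
    [0,-0.11,0],
    [0,-0.22,0],
    [0,-0.33,0],
    [0,-0.44,0],
    [0,-0.55,0],
  ],
)

```text
time_s: 8.17
position: [0.4175, 0.1015, 0.2614]
eef_rot: [0.577, 0.408, -0.411, -0.577]
ft_force: [0.5, 0.1, -2.3]
opening: 0.557
```

Run:
```python
from plan import *
W=lambda h,y=-.010,s=-.02: world(q,loc(s,y,h))[0]
n=chuteR(True);s=get_state();print(s["opening"],s["joint_positions"])
plan([(W(.12),n,3,-1)])
```

```text
0.5573479600431194 [-0.03429115  0.0899212   1.73362762 -0.00242189  1.32106312 -1.26781846]
{"xyz":[[10,2,1],[21,5,2],[31,7,2],[41,9,3],[51,12,4]],"delta_rot":[[0.01,-0.11,-0.01],[0.03,-0.22,-0.02],[0.04,-0.33,-0.04],[0.05,-0.44,-0.05],[0.07,-0.56,-0.06]]}
{"xyz":[[9,3,-5],[18,6,-10],[27,8,-15],[36,11,-19],[45,14,-24]],"delta_rot":[[0.01,-0.11,-0.01],[0.03,-0.22,-0.02],[0.04,-0.33,-0.04],[0.05,-0.44,-0.05],[0.07,-0.56,-0.06]]}
{"xyz":[[5,3,-9],[10,5,-18],[14,8,-27],[19,11,-36],[24,14,-45]],"delta_rot":[[0.01,-0.11,-0.01],[0.03,-0.22,-0.02],[0.04,-0.33,-0.04],[0.05,-0.44,-0.05],[0.07,-0.56,-0.06]]}
-- at [0.457 0.251 0.226]
```

Call:
arm_command(
  xyz=[
    [10,2,1],
    [21,5,2],
    [31,7,2],
    [41,9,3],
    [51,12,4],
  ],
  delta_rot=[
    [0.01,-0.11,-0.01],
    [0.03,-0.22,-0.02],
    [0.04,-0.33,-0.04],
    [0.05,-0.44,-0.05],
    [0.07,-0.56,-0.06],
  ],
)

```text
time_s: 8.58
position: [0.4304, 0.1513, 0.2491]
eef_rot: [0.406, 0.555, -0.552, -0.472]
ft_force: [0.2, -0.4, -2.1]
opening: 0.56
```

Call:
arm_command(
  xyz=[
    [9,3,-5],
    [18,6,-10],
    [27,8,-15],
    [36,11,-19],
    [45,14,-24],
  ],
  delta_rot=[
    [0.01,-0.11,-0.01],
    [0.03,-0.22,-0.02],
    [0.04,-0.33,-0.04],
    [0.05,-0.44,-0.05],
    [0.07,-0.56,-0.06],
  ],
)

```text
time_s: 9.0
position: [0.4424, 0.2017, 0.2369]
eef_rot: [0.203, 0.657, -0.648, -0.329]
ft_force: [-0.9, 0.7, -1.5]
opening: 0.561
```

Call:
arm_command(
  xyz=[
    [5,3,-9],
    [10,5,-18],
    [14,8,-27],
    [19,11,-36],
    [24,14,-45],
  ],
  delta_rot=[
    [0.01,-0.11,-0.01],
    [0.03,-0.22,-0.02],
    [0.04,-0.33,-0.04],
    [0.05,-0.44,-0.05],
    [0.07,-0.56,-0.06],
  ],
)

```text
time_s: 9.42
position: [0.4546, 0.252, 0.2243]
eef_rot: [-0.017, 0.705, -0.691, -0.159]
ft_force: [-0.1, -0.6, -1.9]
opening: 0.558
```

Run:
```python
from plan import *
W=lambda h,y=-.010,s=-.02: world(q,loc(s,y,h))[0]
n=chuteR(True);s=get_state();print(s["opening"],s["joint_positions"])
cv2.imwrite("pics/w3.png",camera("wrist")[:,:,::-1]);P=camera_params("wrist");np.save("P3.npy",P)
plan([(W(.055),n,1,0),(W(.02),n,1,0)])
```

```text
0.5576583993643048 [ 0.23295921  0.42823667  1.41313193  0.09999384  1.53019356 -2.72144445]
{"xyz":[[-1,12,0],[-1,25,1],[-2,37,1],[-2,49,1],[-3,62,1]],"delta_rot":[[-0.0,0.01,0.0],[-0.01,0.01,0.0],[-0.01,0.02,0.0],[-0.01,0.03,0.01],[-0.01,0.04,0.01]]}
-- at [0.442 0.254 0.163]
{"xyz":[[0,7,0],[0,14,0],[0,21,0],[0,28,0],[0,35,0]],"delta_rot":[[0.0,0.0,0.0],[0.0,0.0,0.0],[0.0,0.0,0.0],[0.0,0.0,0.0],[0.0,0.0,0.0]]}
-- at [0.433 0.256 0.129]
```

View pics/w3.png

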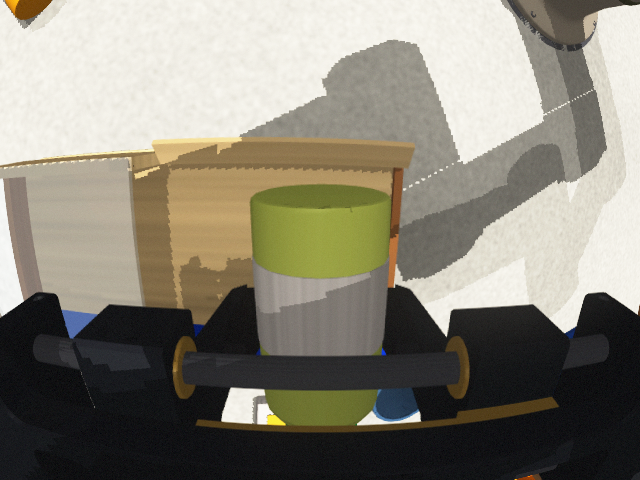

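The wrist view shows the green bottle above the mouth with its cap away from the camera, towards the blue wall. The plywood flare's upper edge runs (155,143) to (414,147) and its lower edge is at about row 168. I'll compare these with the chute fit and check where the bottle's base is.

```bash
cat >> plan.py <<'E'
def fproj(p,X):
    c=np.atleast_2d(X)@np.array(p["R"]).T+p["t"];r=np.hypot(c[:,0],c[:,1]);th=np.arctan2(r,c[:,2])
    return np.c_[p["cx"]+c[:,0]/r*th*p["fx"],p["cy"]+c[:,1]/r*th*p["fx"]]
E
python3 - <<'E'
from plan import *
P=np.load("P3.npy",allow_pickle=True).item()
for nm,l in dict(top_up=(-.075,-.079,.034),top_dn=(.09,-.079,.034),bot_up=(-.075,-.065,.02),bot_dn=(.09,-.065,.02),foot_up=(-.075,-.065,0),foot_dn=(.09,-.065,0),hood_ply=(.09,-.065,.066),hood_mid=(.09,0.0,.066)).items():
    print(nm,fproj(P,world(q,loc(*l))).round(0))
# bottle base rim widest pts: rim centre in chute frame
s=get_state();print(np.round(s["position"],4))
R=Ro.from_quat(s["eef_rot"]);
for back in(.047,.052,.057):
    c=np.array(s["position"])+R.apply([0,-.008,back]);print(back,[fproj(P,c+R.apply(d)).round(0)[0].tolist() for d in([.025,0,0],[-.025,0,0],[0,-.025,0],[0,.025,0])])
E
```

```text
top_up [[414. 143.]]
top_dn [[148. 139.]]
bot_up [[407. 164.]]
bot_dn [[157. 159.]]
foot_up [[401. 162.]]
foot_dn [[168. 157.]]
hood_ply [[124. 165.]]
hood_mid [[134. 275.]]
[0.4547 0.2534 0.2236]
0.047 [[394.0, 207.0], [254.0, 207.0], [325.0, 224.0], [324.0, 195.0]]
0.052 [[394.0, 194.0], [254.0, 193.0], [325.0, 207.0], [324.0, 183.0]]
0.057 [[395.0, 180.0], [253.0, 180.0], [325.0, 190.0], [324.0, 171.0]]
```

Run:
```python
import numpy as np
q=np.load("q.npy");q[:2]+=.003*np.array([-np.sin(q[2]),np.cos(q[2])]);np.save("q.npy",q)
from plan import *
W=lambda h,y=-.0115,s=-.02: world(q,loc(s,y,h))[0]
plan([(W(.055),chuteR(True),1,0),(W(.02),chuteR(True),1,0)])
```

```text
{"xyz":[[-1,12,0],[-1,25,0],[-2,37,0],[-2,49,0],[-3,62,0]],"delta_rot":[[-0.0,0.01,0.0],[-0.01,0.01,0.0],[-0.01,0.02,0.0],[-0.01,0.03,0.01],[-0.01,0.04,0.01]]}
-- at [0.442 0.256 0.163]
{"xyz":[[0,7,0],[0,14,0],[0,21,0],[0,28,0],[0,35,0]],"delta_rot":[[0.0,0.0,0.0],[0.0,0.0,0.0],[0.0,0.0,0.0],[0.0,0.0,0.0],[0.0,0.0,0.0]]}
-- at [0.434 0.258 0.129]
```

Call:
arm_command(
  xyz=[
    [-1,15,0],
    [-2,30,0],
    [-2,45,0],
    [-3,62,0],
    [-3,62,0],
  ],
  delta_rot=[
    [0,0.01,0],
    [-0.01,0.02,0],
    [-0.01,0.03,0.01],
    [-0.01,0.04,0.01],
    [-0.01,0.04,0.01],
  ],
)

```text
time_s: 9.88
position: [0.4405, 0.2551, 0.1603]
eef_rot: [-0.003, 0.704, -0.689, -0.17]
ft_force: [-0.2, 0.2, -2.3]
opening: 0.555
```

Run:
```python
from plan import *
W=lambda h,y=-.0115,s=-.02: world(q,loc(s,y,h))[0]
plan([(W(.022),chuteR(True),1,0)])
P=camera_params("wrist");cv2.imwrite("pics/w4.png",camera("wrist")[:,:,::-1])
```

```text
{"xyz":[[0,6,0],[0,12,-1],[0,18,-1],[-1,24,-1],[-1,30,-1]],"delta_rot":[[-0.0,-0.0,0.0],[-0.0,-0.0,0.0],[-0.0,-0.0,0.0],[-0.0,-0.0,0.0],[-0.01,-0.01,0.0]]}
-- at [0.434 0.258 0.131]
```

View pics/w4.png

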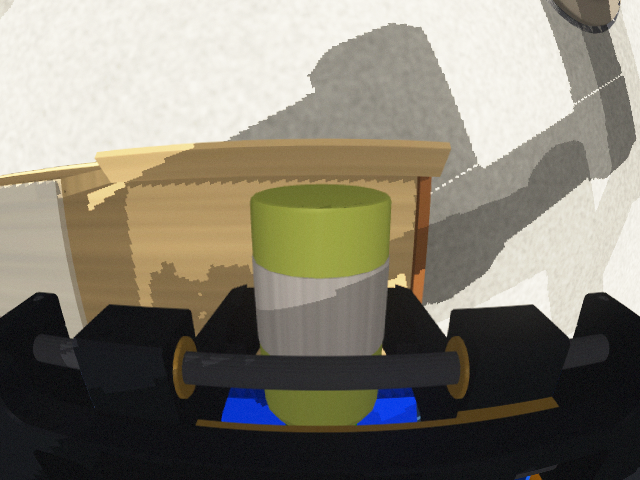

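The wrist view shows the base rim (row 184) just inside the plywood flare's lower edge (row ~180), square to the wall and clear of the hood. Lowering now with force checks.

Call:
arm_command(
  xyz=[
    [0,8,0],
    [0,16,-1],
    [0,24,-1],
    [0,24,-1],
  ],
  delta_rot=[
    [0,0,0],
    [0,0,0],
    [0,0,0],
    [0,0,0],
  ],
)

```text
time_s: 10.27
position: [0.4352, 0.2574, 0.1373]
eef_rot: [-0.004, 0.705, -0.689, -0.169]
ft_force: [0.0, -0.1, -1.8]
opening: 0.564
```

Call:
arm_command(
  xyz=[
    [0,3,0],
    [0,5,0],
    [0,5,0],
  ],
  delta_rot=[
    [0,0,0],
    [0,0,0],
    [0,0,0],
  ],
)

```text
time_s: 10.52
position: [0.4338, 0.2576, 0.1322]
eef_rot: [-0.004, 0.704, -0.689, -0.17]
ft_force: [0.1, -0.5, -1.5]
opening: 0.564
```

```bash
cat > cp.py <<'E'
from plan import *
s=get_state();p=np.array(s["position"])-[q[0],q[1],0];c,n=np.cos(q[2]),np.sin(q[2])
l=np.array([c*p[0]+n*p[1],-n*p[0]+c*p[1],p[2]-.105]);print("s,y,h",np.round([l[0]*np.cos(a)-l[2]*np.sin(a),l[1],l[0]*np.sin(a)+l[2]*np.cos(a)],4),s["ft_force"],s["opening"],s["time_s"])
E
python3 cp.py
```

```text
s,y,h [-0.0206 -0.0117  0.0229] [ 0.09384953 -0.47964591 -1.45462004] 0.5644449800944235 10.5167
```

Call:
arm_command(
  xyz=[
    [0,2,0],
    [0,4,0],
    [0,4,0],
  ],
  delta_rot=[
    [0,0,0],
    [0,0,0],
    [0,0,0],
  ],
)

```text
time_s: 10.77
position: [0.4327, 0.2578, 0.1281]
eef_rot: [-0.004, 0.704, -0.689, -0.17]
ft_force: [0.6, 0.6, -1.6]
opening: 0.561
```

Call:
arm_command(
  xyz=[
    [0,2,0],
    [0,2,0],
    [0,2,0],
  ],
  delta_rot=[
    [0,0,0],
    [0,0,0],
    [0,0,0],
  ],
)

```text
time_s: 11.02
position: [0.4323, 0.2579, 0.1262]
eef_rot: [-0.004, 0.704, -0.689, -0.17]
ft_force: [-0.5, -1.2, -1.0]
opening: 0.561
```

Call:
arm_command(
  xyz=[
    [0,0,0],
    [0,0,0],
    [0,0,0],
    [0,0,0],
  ],
  delta_rot=[
    [0,0,0],
    [0,0,0],
    [0,0,0],
    [0,0,0],
  ],
  jaw=60,
)

```text
time_s: 11.35
position: [0.4324, 0.258, 0.1263]
eef_rot: [-0.004, 0.705, -0.689, -0.17]
ft_force: [0.6, -0.2, -0.3]
opening: 0.683
```

Call:
arm_command(
  xyz=[
    [0,-10,0],
    [0,-25,0],
    [0,-45,0],
    [0,-70,0],
    [0,-100,0],
  ],
  delta_rot=[
    [0,0,0],
    [0,0,0],
    [0,0,0],
    [0,0,0],
    [0,0,0],
  ],
)

```text
time_s: 11.77
position: [0.456, 0.2528, 0.2244]
eef_rot: [-0.004, 0.704, -0.689, -0.17]
ft_force: [0.3, 0.7, 0.8]
opening: 0.678
```

Call:
arm_command(
  xyz=[
    [0,0,0],
    [0,0,0],
    [0,0,0],
  ],
  delta_rot=[
    [0,0,0],
    [0,0,0],
    [0,0,0],
  ],
)

```text
time_s: 12.02
position: [0.4557, 0.2527, 0.2241]
eef_rot: [-0.004, 0.704, -0.689, -0.17]
ft_force: [0.4, -0.4, 0.2]
opening: 0.68
```

```bash
python3 - <<'E'
from plan import *
w=camera("wrist")[:,:,::-1];s=camera("side")[:,:,::-1];
o=np.hstack([cv2.resize(w,(400,300)),cv2.resize(s[240:360,205:365],(400,300),interpolation=2)]);cv2.imwrite("pics/c5.png",o)
E
python3 cp.py
```

```text
s,y,h [-0.0212 -0.0115  0.1169] [ 0.70547585  0.36684644 -0.31118006] 0.6804420424121792 12.1167
```

View pics/c5.png

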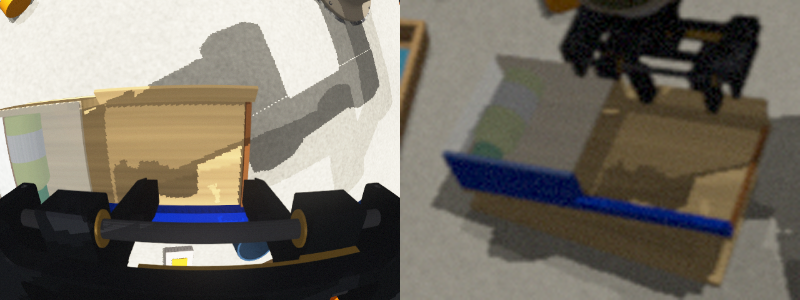

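Green has rolled to the stop under the hood, lying square with its cap at the blue wall (wrist crop ~(30,150), side crop ~(510,110)). Next is orange A.

Run:
```python
from plan import *
g=bott((.656,-.07),-64)
plan([((*g,.17),down(26),4,1)])
```

```text
{"xyz":[[-13,-1,13],[-27,-1,26],[-40,-2,39],[-54,-2,52],[-67,-3,65]],"delta_rot":[[-0.02,0.12,0.0],[-0.03,0.24,0.01],[-0.05,0.37,0.01],[-0.06,0.49,0.02],[-0.08,0.61,0.02]]}
{"xyz":[[-18,-1,3],[-37,-2,6],[-55,-2,9],[-74,-3,11],[-92,-4,14]],"delta_rot":[[-0.02,0.12,0.0],[-0.03,0.24,0.01],[-0.05,0.37,0.01],[-0.06,0.49,0.02],[-0.08,0.61,0.02]]}
{"xyz":[[-17,0,-8],[-34,0,-17],[-50,0,-25],[-67,0,-33],[-84,-1,-41]],"delta_rot":[[-0.02,0.12,0.0],[-0.03,0.24,0.01],[-0.05,0.37,0.01],[-0.06,0.49,0.02],[-0.08,0.61,0.02]]}
{"xyz":[[-9,1,-16],[-18,2,-33],[-27,4,-49],[-36,5,-65],[-45,6,-82]],"delta_rot":[[-0.02,0.12,0.0],[-0.03,0.24,0.01],[-0.05,0.37,0.01],[-0.06,0.49,0.02],[-0.08,0.61,0.02]]}
-- at [ 0.652 -0.061  0.17 ]
```

Call:
arm_command(
  xyz=[
    [-13,-6,13],
    [-27,-10,26],
    [-40,-10,39],
    [-54,-10,52],
    [-67,-10,65],
  ],
  delta_rot=[
    [-0.02,0.12,0],
    [-0.03,0.24,0.01],
    [-0.05,0.37,0.01],
    [-0.06,0.49,0.02],
    [-0.08,0.61,0.02],
  ],
  jaw=80,
)

```text
time_s: 12.53
position: [0.5058, 0.1731, 0.2163]
eef_rot: [0.217, 0.646, -0.632, -0.37]
ft_force: [-0.8, 0.4, 0.2]
opening: 0.906
```

Call:
arm_command(
  xyz=[
    [-18,-1,3],
    [-37,-2,6],
    [-55,-2,9],
    [-74,-3,11],
    [-92,-4,14],
  ],
  delta_rot=[
    [-0.02,0.12,0],
    [-0.03,0.24,0.01],
    [-0.05,0.37,0.01],
    [-0.06,0.49,0.02],
    [-0.08,0.61,0.02],
  ],
)

```text
time_s: 12.95
position: [0.5542, 0.094, 0.2015]
eef_rot: [-0.419, -0.525, 0.514, 0.533]
ft_force: [0.4, -0.5, 0.2]
opening: 0.908
```

Call:
arm_command(
  xyz=[
    [-17,0,-8],
    [-34,0,-17],
    [-50,0,-25],
    [-67,0,-33],
    [-84,0,-41],
  ],
  delta_rot=[
    [-0.02,0.12,0],
    [-0.03,0.24,0.01],
    [-0.05,0.37,0.01],
    [-0.06,0.49,0.02],
    [-0.08,0.61,0.02],
  ],
)

```text
time_s: 13.37
position: [0.6015, 0.0142, 0.1855]
eef_rot: [-0.581, -0.354, 0.348, 0.645]
ft_force: [0.1, 0.1, -0.0]
opening: 0.908
```

Call:
arm_command(
  xyz=[
    [-9,1,-16],
    [-18,2,-33],
    [-27,5,-49],
    [-36,8,-65],
    [-45,12,-82],
  ],
  delta_rot=[
    [-0.02,0.12,0],
    [-0.03,0.24,0.01],
    [-0.05,0.37,0.01],
    [-0.06,0.49,0.02],
    [-0.08,0.61,0.02],
  ],
)

```text
time_s: 13.78
position: [0.6488, -0.0653, 0.1639]
eef_rot: [-0.687, -0.149, 0.148, 0.695]
ft_force: [0.1, 1.0, 0.3]
opening: 0.908
```

```bash
cat > wb.py <<'E'
from plan import *
import sys
def bottle(fn):
    P=camera_params("wrist");im=camera("wrist");cv2.imwrite(fn,im[:,:,::-1])
    h=cv2.cvtColor(im,cv2.COLOR_RGB2HSV);m=((h[...,0]>5)&(h[...,0]<28)&(h[...,1]>150)&(h[...,2]>70)).astype(np.uint8)*255
    m[330:]=0 if False else m[330:]
    m=cv2.morphologyEx(m,cv2.MORPH_CLOSE,np.ones((61,61)))  # bridge the label
    cs=[c for c in cv2.findContours(m,0,1)[0] if cv2.contourArea(c)>2500]
    for c in sorted(cs,key=cv2.contourArea)[::-1][:3]:
        c=c[:,0];print("bbox",cv2.boundingRect(c),"area",cv2.contourArea(c))
        W=fish(P,c,.025)[:,:2];(x,y),(w,hh),an=cv2.minAreaRect((W*1000).astype(np.float32))
        L=an if w>hh else an+90;print(" rect",round(x),round(y),round(w),round(hh),round(L,1))
        # axis ends: base at z .05 (camera above/behind it), cap far edge at z .042
        u=np.array([np.cos(np.deg2rad(L)),np.sin(np.deg2rad(L))])
        for s in(1,-1):
            for zb,zc in((.05,.042),):
                B=fish(P,c,zb)[:,:2]@u*s;C=fish(P,c,zc)[:,:2]@u*s
                print("  s",s,"ext(z.05/.042/.025)",np.round([B.max(),C.max(),(W@u*s).max()],4))
        print("  perp",np.round(np.sort((W@np.array([-u[1],u[0]])))[[0,-1]].mean(),4),"cam.u",np.round((-np.array(P["R"]).T@P["t"])[:2]@u,4))
bottle(sys.argv[1])
E
python3 wb.py pics/w6.png
```

```text
bbox (290, 157, 69, 163) area 9065.0
 rect 658 -72 49 133 117.0
  s 1 ext(z.05/.042/.025) [-0.2943 -0.2948 -0.2958]
  s -1 ext(z.05/.042/.025) [0.4156 0.42   0.4292]
  perp -0.5542 cam.u -0.2796
bbox (232, 332, 370, 100) area 8174.5
 rect 833 -152 442 113 24.1
  s 1 ext(z.05/.042/.025) [0.887  0.8972 0.9189]
  s -1 ext(z.05/.042/.025) [-0.4853 -0.4827 -0.4773]
  perp -0.4795 cam.u 0.5659
bbox (595, 32, 45, 88) area 2620.0
 rect 839 199 66 92 111.4
  s 1 ext(z.05/.042/.025) [-0.0882 -0.0839 -0.0747]
  s -1 ext(z.05/.042/.025) [0.1716 0.1699 0.1664]
  perp -0.8539 cam.u -0.2244
```

View pics/w6.png

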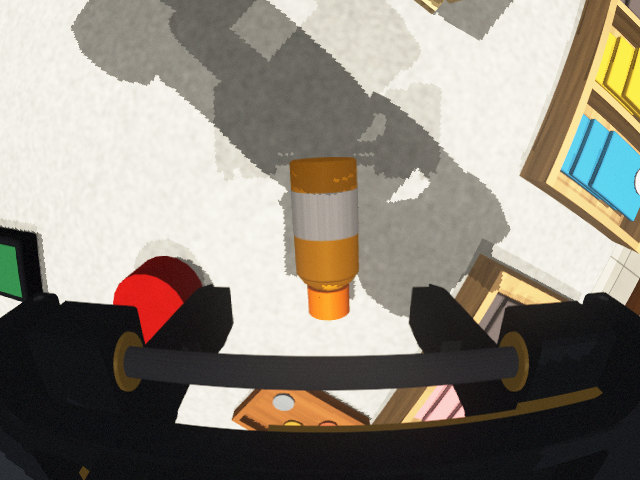

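The wrist view shows orange A between the jaws, base edge at row 157 and cap end at row 320. Its measured length is 126 mm (124 expected), so it is the right bottle. Its grip point is (0.651, -0.0575) at yaw 27°.

Run:
```python
from plan import *
g=(.6514,-.0575)
plan([((*g,.09),down(27),1,0),((*g,.017),down(27),1,0)])
```

```text
{"xyz":[[1,14,2],[2,29,3],[3,43,5],[5,58,6],[6,72,8]],"delta_rot":[[-0.0,-0.01,0.0],[-0.0,-0.02,0.0],[-0.01,-0.03,0.0],[-0.01,-0.05,0.0],[-0.01,-0.06,0.0]]}
-- at [ 0.651 -0.058  0.09 ]
{"xyz":[[0,15,0],[0,29,0],[0,44,0],[0,58,0],[0,73,0]],"delta_rot":[[0.0,0.0,0.0],[0.0,0.0,0.0],[0.0,0.0,0.0],[0.0,0.0,0.0],[0.0,0.0,0.0]]}
-- at [ 0.651 -0.058  0.017]
```

Call:
arm_command(
  xyz=[
    [2,20,3],
    [3,40,5],
    [5,58,7],
    [6,72,8],
    [6,72,8],
  ],
  delta_rot=[
    [0,-0.02,0],
    [-0.01,-0.04,0],
    [-0.01,-0.06,0],
    [-0.01,-0.06,0],
    [-0.01,-0.06,0],
  ],
)

```text
time_s: 14.25
position: [0.6496, -0.056, 0.0867]
eef_rot: [-0.686, -0.166, 0.168, 0.689]
ft_force: [-1.3, 0.3, 0.1]
opening: 0.904
```

Call:
arm_command(
  xyz=[
    [0,18,0],
    [0,36,0],
    [0,54,0],
    [0,72,0],
    [0,72,0],
  ],
  delta_rot=[
    [0,0,0],
    [0,0,0],
    [0,0,0],
    [0,0,0],
    [0,0,0],
  ],
)

```text
time_s: 14.67
position: [0.6475, -0.055, 0.0119]
eef_rot: [-0.684, -0.165, 0.17, 0.69]
ft_force: [-1.1, 0.0, 0.1]
opening: 0.906
```

Call:
arm_command(
  xyz=[
    [0,0,0],
    [0,0,0],
    [0,0,0],
    [0,0,0],
    [0,0,0],
  ],
  delta_rot=[
    [0,0,0],
    [0,0,0],
    [0,0,0],
    [0,0,0],
    [0,0,0],
  ],
  jaw=20,
)

```text
time_s: 15.08
position: [0.6479, -0.0551, 0.0128]
eef_rot: [-0.685, -0.165, 0.17, 0.689]
ft_force: [-0.7, -0.1, 4.6]
opening: 0.556
```

Call:
arm_command(
  xyz=[
    [0,0,0],
    [0,0,0],
    [0,0,0],
    [0,0,0],
  ],
  delta_rot=[
    [0,0,0],
    [0,0,0],
    [0,0,0],
    [0,0,0],
  ],
)

```text
time_s: 15.42
position: [0.6479, -0.0551, 0.0129]
eef_rot: [-0.685, -0.165, 0.17, 0.689]
ft_force: [-0.7, 0.6, 0.0]
opening: 0.555
```

Call:
arm_command(
  xyz=[
    [0,-20,0],
    [0,-50,0],
    [0,-85,0],
    [0,-120,0],
    [0,-155,0],
  ],
  delta_rot=[
    [0,0,0],
    [0,0,0],
    [0,0,0],
    [0,0,0],
    [0,0,0],
  ],
)

```text
time_s: 15.83
position: [0.6488, -0.0558, 0.1694]
eef_rot: [-0.684, -0.165, 0.17, 0.689]
ft_force: [-0.2, -0.5, -1.3]
opening: 0.551
```

```bash
cat > rim.py <<'E'
from plan import *
import sys
# widest row of the base band and top row of rim -> how far behind the TCP the base is
P=camera_params("wrist");im=camera("wrist");cv2.imwrite(sys.argv[1],im[:,:,::-1])
h=cv2.cvtColor(im,cv2.COLOR_RGB2HSV)
m=((h[...,0]>8)&(h[...,0]<28)&(h[...,1]>140)&(h[...,2]>40)).astype(np.uint8);m[275:]=0;m[:120]=0
n,l,st,ce=cv2.connectedComponentsWithStats(m);i=1+np.argmax(st[1:,4]);print("band x,y,w,h",st[i][:4])
s=get_state();R=Ro.from_quat(s["eef_rot"]);print("opening",s["opening"])
for b in(.047,.052,.057):
    c=np.array(s["position"])+R.apply([0,-.008,b]);print(b,[fproj(P,c+R.apply(d)).round(0)[0].tolist() for d in([.025,0,0],[-.025,0,0],[0,-.025,0],[0,.025,0])])
W=lambda h,y=-.0115,s=-.02: world(q,loc(s,y,h))[0]
plan([(np.array([.56,.09,.25]),down(95),2,-1),(W(.12),chuteR(True),2,-1)])
E
python3 rim.py pics/w7.png
```

```text
band x,y,w,h [251 203 143  72]
opening 0.5527186382112895
0.047 [[396.0, 219.0], [249.0, 219.0], [322.0, 239.0], [322.0, 204.0]]
0.052 [[397.0, 204.0], [248.0, 204.0], [322.0, 221.0], [322.0, 192.0]]
0.057 [[397.0, 190.0], [247.0, 190.0], [322.0, 203.0], [322.0, 180.0]]
{"xyz":[[-1,-7,17],[-3,-15,34],[-4,-22,52],[-5,-29,69],[-7,-36,86]],"delta_rot":[[0.0,-0.12,0.0],[0.0,-0.24,0.0],[0.0,-0.35,0.0],[0.0,-0.47,0.0],[0.0,-0.59,0.0]]}
{"xyz":[[8,-7,15],[17,-14,30],[25,-22,45],[34,-29,60],[42,-36,75]],"delta_rot":[[0.0,-0.12,0.0],[0.0,-0.24,0.0],[0.0,-0.35,0.0],[0.0,-0.47,0.0],[0.0,-0.59,0.0]]}
-- at [0.56 0.09 0.25]
{"xyz":[[17,2,9],[34,5,18],[51,7,26],[68,9,35],[85,12,44]],"delta_rot":[[0.02,-0.12,-0.02],[0.03,-0.25,-0.04],[0.05,-0.37,-0.06],[0.06,-0.5,-0.08],[0.08,-0.62,-0.11]]}
{"xyz":[[19,5,-3],[37,9,-6],[56,14,-9],[74,18,-12],[93,23,-15]],"delta_rot":[[0.02,-0.12,-0.02],[0.03,-0.25,-0.04],[0.05,-0.37,-0.06],[0.06,-0.5,-0.08],[0.08,-0.62,-0.11]]}
-- at [0.457 0.252 0.226]
```

Call:
arm_command(
  xyz=[
    [-1,-7,17],
    [-3,-15,34],
    [-4,-22,52],
    [-5,-29,69],
    [-7,-36,86],
  ],
  delta_rot=[
    [0,-0.12,0],
    [0,-0.24,0],
    [0,-0.35,0],
    [0,-0.47,0],
    [0,-0.59,0],
  ],
)

```text
time_s: 16.3
position: [0.6047, 0.0174, 0.2134]
eef_rot: [-0.607, -0.363, 0.361, 0.608]
ft_force: [0.7, 0.2, -1.2]
opening: 0.549
```

Call:
arm_command(
  xyz=[
    [8,-7,15],
    [17,-14,30],
    [25,-22,45],
    [34,-29,60],
    [42,-36,75],
  ],
  delta_rot=[
    [0,-0.12,0],
    [0,-0.24,0],
    [0,-0.35,0],
    [0,-0.47,0],
    [0,-0.59,0],
  ],
)

```text
time_s: 16.72
position: [0.5581, 0.0907, 0.2495]
eef_rot: [0.474, 0.525, -0.523, -0.474]
ft_force: [-0.7, 0.2, -0.4]
opening: 0.555
```

Call:
arm_command(
  xyz=[
    [17,2,9],
    [34,5,18],
    [51,7,26],
    [68,9,35],
    [85,12,44],
  ],
  delta_rot=[
    [0.02,-0.12,-0.02],
    [0.03,-0.25,-0.04],
    [0.05,-0.37,-0.06],
    [0.06,-0.5,-0.08],
    [0.08,-0.62,-0.11],
  ],
)

```text
time_s: 17.13
position: [0.5052, 0.1717, 0.2375]
eef_rot: [0.248, 0.647, -0.636, -0.339]
ft_force: [-0.6, -0.7, -1.0]
opening: 0.555
```

Call:
arm_command(
  xyz=[
    [19,5,-3],
    [37,9,-6],
    [56,14,-9],
    [74,18,-12],
    [93,23,-15],
  ],
  delta_rot=[
    [0.02,-0.12,-0.02],
    [0.03,-0.25,-0.04],
    [0.05,-0.37,-0.06],
    [0.06,-0.5,-0.08],
    [0.08,-0.62,-0.11],
  ],
)

```text
time_s: 17.55
position: [0.4533, 0.2538, 0.2254]
eef_rot: [-0.001, 0.707, -0.686, -0.172]
ft_force: [0.6, -1.0, -0.8]
opening: 0.551
```

```bash
python3 cp.py
python3 - <<'E'
from plan import *
W=lambda h,y=-.0143,s=-.02: world(q,loc(s,y,h))[0]
plan([(W(.055),chuteR(True),1,0),(W(.02),chuteR(True),1,0)])
E
```

```text
s,y,h [-0.024  -0.011   0.1181] [ 0.59219874 -1.04138297 -0.80340347] 0.5514776906459773 17.55
{"xyz":[[-1,13,1],[-2,25,1],[-2,38,2],[-3,50,3],[-4,63,3]],"delta_rot":[[0.0,-0.0,0.0],[0.0,-0.0,0.0],[0.0,-0.01,0.0],[0.0,-0.01,0.0],[0.0,-0.01,0.0]]}
-- at [0.441 0.253 0.163]
{"xyz":[[0,7,0],[0,14,0],[0,21,0],[0,28,0],[0,35,0]],"delta_rot":[[0.0,0.0,0.0],[0.0,0.0,0.0],[0.0,0.0,0.0],[0.0,0.0,0.0],[0.0,0.0,0.0]]}
-- at [0.433 0.255 0.129]
```

Call:
arm_command(
  xyz=[
    [-1,15,1],
    [-2,30,2],
    [-3,46,3],
    [-4,63,3],
    [-4,63,3],
  ],
  delta_rot=[
    [0,0,0],
    [0,-0.01,0],
    [0,-0.01,0],
    [0,-0.01,0],
    [0,-0.01,0],
  ],
)

```text
time_s: 17.97
position: [0.4397, 0.2533, 0.1607]
eef_rot: [-0.006, 0.707, -0.687, -0.17]
ft_force: [-0.1, -0.1, -2.1]
opening: 0.556
```

Call:
arm_command(
  xyz=[
    [0,10,0],
    [0,20,0],
    [0,30,0],
    [0,30,0],
  ],
  delta_rot=[
    [0,0,0],
    [0,0,0],
    [0,0,0],
    [0,0,0],
  ],
)

```text
time_s: 18.3
position: [0.4318, 0.2548, 0.1304]
eef_rot: [-0.007, 0.706, -0.687, -0.17]
ft_force: [-0.3, -0.8, 0.4]
opening: 0.55
```

```bash
python3 cp.py; python3 rim.py pics/w8.png | head -1
python3 - <<'E'
import cv2
im=cv2.imread("pics/w8.png");h=cv2.cvtColor(im,cv2.COLOR_BGR2HSV)
for x in(225,262,285,320,355,380,405): print(x,[tuple(int(k) for k in h[y,x]) for y in range(150,226,6)])
E
```

```text
s,y,h [-0.0215 -0.0149  0.0208] [-0.31604165 -0.80072491  0.42158034] 0.5504308231327313 18.3
band x,y,w,h [251 203 142  72]
225 [(19, 110, 176), (19, 112, 173), (19, 115, 138), (17, 112, 144), (20, 111, 140), (19, 113, 144), (18, 115, 140), (18, 114, 127), (18, 109, 183), (19, 109, 182), (18, 114, 177), (19, 112, 180), (19, 117, 178)]
262 [(19, 110, 174), (18, 116, 152), (19, 119, 142), (18, 118, 141), (18, 113, 147), (17, 108, 147), (20, 113, 142), (19, 114, 128), (19, 113, 181), (18, 111, 179), (17, 199, 142), (17, 217, 134), (17, 235, 153)]
285 [(19, 106, 175), (19, 113, 145), (18, 115, 144), (19, 114, 141), (19, 119, 146), (17, 116, 145), (18, 110, 146), (18, 118, 128), (19, 111, 177), (18, 115, 173), (17, 228, 132), (17, 223, 135), (16, 228, 134)]
320 [(19, 113, 176), (19, 112, 146), (18, 108, 144), (19, 113, 145), (19, 112, 144), (19, 119, 146), (18, 112, 143), (19, 114, 136), (18, 112, 178), (17, 228, 132), (17, 222, 132), (17, 228, 132), (16, 227, 136)]
355 [(19, 108, 177), (19, 114, 145), (19, 112, 141), (18, 115, 144), (17, 109, 145), (18, 114, 143), (18, 114, 143), (17, 112, 130), (19, 114, 177), (19, 119, 174), (17, 224, 133), (16, 230, 134), (16, 218, 139)]
380 [(19, 110, 176), (18, 114, 150), (20, 112, 143), (18, 112, 146), (18, 117, 146), (18, 113, 140), (20, 113, 144), (18, 116, 132), (20, 116, 174), (18, 110, 178), (17, 148, 158), (16, 223, 134), (16, 220, 144)]
405 [(19, 107, 178), (20, 111, 159), (18, 109, 141), (18, 109, 145), (19, 109, 148), (19, 115, 142), (19, 115, 142), (19, 114, 125), (19, 120, 176), (19, 117, 178), (19, 114, 179), (18, 114, 183), (18, 116, 174)]
```

Call:
arm_command(
  xyz=[
    [0,2,0],
    [0,5,0],
    [0,5,0],
  ],
  delta_rot=[
    [0,0,0],
    [0,0,0],
    [0,0,0],
  ],
)

```text
time_s: 18.6
position: [0.4312, 0.2549, 0.1265]
eef_rot: [-0.006, 0.706, -0.687, -0.17]
ft_force: [0.0, -4.1, 0.4]
opening: 0.548
```

Call:
arm_command(
  xyz=[
    [0,2,0],
    [0,2,0],
    [0,2,0],
  ],
  delta_rot=[
    [0,0,0],
    [0,0,0],
    [0,0,0],
  ],
)

```text
time_s: 18.85
position: [0.4312, 0.255, 0.1254]
eef_rot: [-0.006, 0.707, -0.687, -0.17]
ft_force: [0.4, -3.7, 7.0]
opening: 0.551
```

Call:
arm_command(
  xyz=[
    [0,-1,1],
    [0,-1,2],
    [0,0,2],
  ],
  delta_rot=[
    [0,0,0],
    [0,0,0],
    [0,0,0],
  ],
)

```text
time_s: 19.1
position: [0.4308, 0.2531, 0.1254]
eef_rot: [-0.006, 0.707, -0.687, -0.169]
ft_force: [1.1, -0.4, -1.0]
opening: 0.55
```

Call:
arm_command(
  xyz=[
    [0,1,0],
    [0,2,0],
    [0,2,0],
  ],
  delta_rot=[
    [0,0,0],
    [0,0,0],
    [0,0,0],
  ],
)

```text
time_s: 19.35
position: [0.4305, 0.2536, 0.1237]
eef_rot: [-0.006, 0.707, -0.687, -0.169]
ft_force: [1.4, 2.1, 3.8]
opening: 0.551
```

Call:
arm_command(
  xyz=[
    [0,-1,-1],
    [0,-1,-1],
    [0,-1,-1],
    [0,-1,-1],
    [0,-1,-1],
  ],
  delta_rot=[
    [0,0,0],
    [0,0,0],
    [0,0,0],
    [0,0,0],
    [0,0,0],
  ],
  jaw=60,
)

```text
time_s: 19.77
position: [0.4309, 0.2544, 0.1246]
eef_rot: [-0.006, 0.707, -0.687, -0.169]
ft_force: [0.6, -0.4, 0.5]
opening: 0.68
```

Call:
arm_command(
  xyz=[
    [0,-10,0],
    [0,-25,0],
    [0,-45,0],
    [0,-70,0],
    [0,-100,0],
  ],
  delta_rot=[
    [0,0,0],
    [0,0,0],
    [0,0,0],
    [0,0,0],
    [0,0,0],
  ],
)

```text
time_s: 20.18
position: [0.4547, 0.2485, 0.2226]
eef_rot: [-0.006, 0.707, -0.687, -0.17]
ft_force: [-0.0, -0.1, -0.5]
opening: 0.684
```

Call:
arm_command(
  xyz=[
    [0,0,0],
    [0,0,0],
    [0,0,0],
    [0,0,0],
  ],
  delta_rot=[
    [0,0,0],
    [0,0,0],
    [0,0,0],
    [0,0,0],
  ],
)

```text
time_s: 20.52
position: [0.4541, 0.2484, 0.2216]
eef_rot: [-0.007, 0.706, -0.687, -0.171]
ft_force: [-0.1, 0.2, -0.9]
opening: 0.685
```

Run:
```python
from plan import *
w=camera("wrist")[:,:,::-1];s=camera("side")[:,:,::-1]
o=np.hstack([cv2.resize(w,(400,300)),cv2.resize(s[240:360,205:365],(400,300),interpolation=2)]);cv2.imwrite("pics/c9.png",o)
st=get_state();print(st["opening"],st["joint_positions"])
g=bott((.501,-.324),47)
plan([((.52,.02,.25),down(80),3,1),((*g,.18),down(-43),4,1)])
```

```text
0.680304956239052 [ 0.22209597  0.42416394  1.42662232  0.10872348  1.52006163 -2.70381553]
{"xyz":[[-7,-4,14],[-14,-7,28],[-21,-11,41],[-28,-15,55],[-35,-19,69]],"delta_rot":[[-0.01,0.1,0.01],[-0.03,0.2,0.03],[-0.04,0.3,0.04],[-0.05,0.4,0.05],[-0.06,0.5,0.07]]}
{"xyz":[[-13,-4,8],[-26,-8,17],[-39,-11,25],[-52,-15,34],[-65,-19,42]],"delta_rot":[[-0.01,0.1,0.01],[-0.03,0.2,0.03],[-0.04,0.3,0.04],[-0.05,0.4,0.05],[-0.06,0.5,0.07]]}
{"xyz":[[-16,-3,1],[-31,-6,2],[-47,-9,3],[-63,-12,3],[-78,-16,4]],"delta_rot":[[-0.01,0.1,0.01],[-0.03,0.2,0.03],[-0.04,0.3,0.04],[-0.05,0.4,0.05],[-0.06,0.5,0.07]]}
-- at [0.52 0.02 0.25]
{"xyz":[[-18,4,-2],[-35,7,-4],[-53,11,-5],[-70,14,-7],[-88,18,-9]],"delta_rot":[[0.0,0.11,0.0],[0.0,0.21,0.0],[0.0,0.32,0.0],[0.0,0.43,0.0],[0.0,0.54,0.0]]}
{"xyz":[[-14,4,-10],[-28,7,-21],[-42,10,-31],[-57,14,-42],[-71,18,-52]],"delta_rot":[[0.0,0.11,0.0],[0.0,0.21,0.0],[0.0,0.32,0.0],[0.0,0.43,0.0],[0.0,0.54,0.0]]}
{"xyz":[[-7,4,-16],[-14,7,-32],[-20,10,-49],[-27,14,-65],[-34,18,-81]],"delta_rot":[[0.0,0.11,0.0],[0.0,0.21,0.0],[0.0,0.32,0.0],[0.0,0.43,0.0],[0.0,0.54,0.0]]}
{"xyz":[[2,4,-17],[5,7,-35],[7,11,-52],[10,14,-70],[12,18,-87]],"delta_rot":[[0.0,0.11,0.0],[0.0,0.21,0.0],[0.0,0.32,0.0],[0.0,0.43,0.0],[0.0,0.54,0.0]]}
-- at [ 0.494 -0.331  0.18 ]
```

View pics/c9.png

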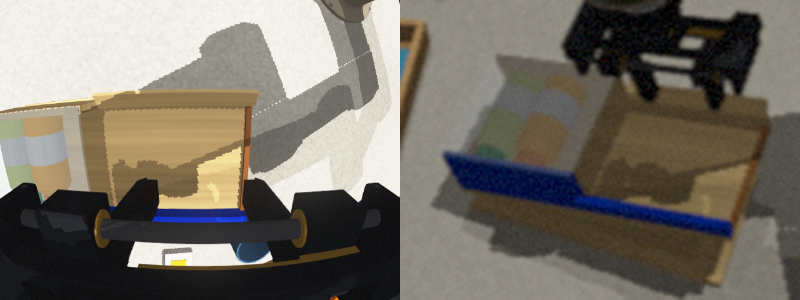

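Both bottles lie square in a row, green lowest, caps at the blue wall. Now the last orange bottle.

Call:
arm_command(
  xyz=[
    [-7,-6,14],
    [-14,-10,28],
    [-21,-14,41],
    [-28,-16,55],
    [-35,-19,69],
  ],
  delta_rot=[
    [-0.01,0.1,0.01],
    [-0.03,0.2,0.03],
    [-0.04,0.3,0.04],
    [-0.05,0.4,0.05],
    [-0.06,0.5,0.07],
  ],
  jaw=80,
)

```text
time_s: 21.03
position: [0.4757, 0.1716, 0.2309]
eef_rot: [0.194, 0.661, -0.651, -0.318]
ft_force: [-0.5, 0.7, -0.5]
opening: 0.909
```

Call:
arm_command(
  xyz=[
    [-13,-4,8],
    [-26,-8,17],
    [-39,-11,25],
    [-52,-15,34],
    [-65,-19,42],
  ],
  delta_rot=[
    [-0.01,0.1,0.01],
    [-0.03,0.2,0.03],
    [-0.04,0.3,0.04],
    [-0.05,0.4,0.05],
    [-0.06,0.5,0.07],
  ],
)

```text
time_s: 21.45
position: [0.4973, 0.0947, 0.2403]
eef_rot: [-0.383, -0.573, 0.573, 0.445]
ft_force: [-0.2, 0.6, -0.7]
opening: 0.909
```

Call:
arm_command(
  xyz=[
    [-16,-3,1],
    [-31,-6,2],
    [-47,-9,3],
    [-63,-12,3],
    [-78,-16,4],
  ],
  delta_rot=[
    [-0.01,0.1,0.01],
    [-0.03,0.2,0.03],
    [-0.04,0.3,0.04],
    [-0.05,0.4,0.05],
    [-0.06,0.5,0.07],
  ],
)

```text
time_s: 21.87
position: [0.5188, 0.0178, 0.2503]
eef_rot: [0.546, 0.446, -0.457, -0.542]
ft_force: [0.4, 0.9, -0.4]
opening: 0.906
```

Call:
arm_command(
  xyz=[
    [-18,4,-2],
    [-35,7,-4],
    [-53,11,-5],
    [-70,14,-7],
    [-88,18,-9],
  ],
  delta_rot=[
    [0,0.11,0],
    [0,0.21,0],
    [0,0.32,0],
    [0,0.43,0],
    [0,0.54,0],
  ],
)

```text
time_s: 22.28
position: [0.511, -0.0712, 0.233]
eef_rot: [0.649, 0.283, -0.293, -0.642]
ft_force: [0.2, -0.5, -0.1]
opening: 0.904
```

Call:
arm_command(
  xyz=[
    [-14,4,-10],
    [-28,7,-21],
    [-42,10,-31],
    [-57,14,-42],
    [-71,18,-52],
  ],
  delta_rot=[
    [0,0.11,0],
    [0,0.21,0],
    [0,0.32,0],
    [0,0.43,0],
    [0,0.54,0],
  ],
)

```text
time_s: 22.7
position: [0.5018, -0.1598, 0.2156]
eef_rot: [0.704, 0.1, -0.108, -0.695]
ft_force: [0.4, 0.2, 0.6]
opening: 0.91
```

Run:
```python
from plan import *
g=bott((.501,-.324),47)
plan([((*g,.18),down(-43),2,1)])
```

```text
{"xyz":[[-6,4,-16],[-11,8,-32],[-17,11,-48],[-23,15,-65],[-28,19,-81]],"delta_rot":[[0.0,0.1,-0.0],[0.0,0.21,-0.0],[0.0,0.31,-0.0],[0.01,0.42,-0.0],[0.01,0.52,-0.0]]}
{"xyz":[[3,4,-17],[6,7,-34],[9,11,-51],[13,15,-67],[16,18,-84]],"delta_rot":[[0.0,0.1,-0.0],[0.0,0.21,-0.0],[0.0,0.31,-0.0],[0.01,0.42,-0.0],[0.01,0.52,-0.0]]}
-- at [ 0.494 -0.331  0.18 ]
```

Call:
arm_command(
  xyz=[
    [-6,4,-16],
    [-11,8,-32],
    [-17,11,-48],
    [-23,15,-65],
    [-28,19,-81],
  ],
  delta_rot=[
    [0,0.1,0],
    [0,0.21,0],
    [0,0.31,0],
    [0.01,0.42,0],
    [0.01,0.52,0],
  ],
)

```text
time_s: 23.12
position: [0.498, -0.2465, 0.197]
eef_rot: [0.704, -0.085, 0.077, -0.701]
ft_force: [0.5, 0.8, -0.3]
opening: 0.905
```

Call:
arm_command(
  xyz=[
    [3,4,-17],
    [6,7,-34],
    [9,11,-51],
    [13,15,-67],
    [16,18,-84],
  ],
  delta_rot=[
    [0,0.1,0],
    [0,0.21,0],
    [0,0.31,0],
    [0.01,0.42,0],
    [0.01,0.52,0],
  ],
)

```text
time_s: 23.53
position: [0.4939, -0.3325, 0.1782]
eef_rot: [-0.656, 0.265, -0.257, 0.659]
ft_force: [0.9, -0.3, 0.7]
opening: 0.906
```

```bash
python3 wb.py pics/w10.png; python3 cp.py
```

```text
bbox (268, 241, 334, 191) area 9474.0
 rect 523 -523 214 423 137.2
  s 1 ext(z.05/.042/.025) [-0.5333 -0.5315 -0.5278]
  s -1 ext(z.05/.042/.025) [0.9196 0.9295 0.9506]
  perp 0.0284 cam.u -0.5908
bbox (290, 133, 63, 161) area 8519.5
 rect 499 -326 133 49 47.2
  s 1 ext(z.05/.042/.025) [0.1665 0.1664 0.1664]
  s -1 ext(z.05/.042/.025) [-0.0445 -0.0408 -0.0329]
  perp -0.5878 cam.u 0.1673
bbox (386, 0, 149, 66) area 5576.0
 rect 698 -294 57 137 146.0
  s 1 ext(z.05/.042/.025) [-0.6689 -0.6707 -0.6745]
  s -1 ext(z.05/.042/.025) [0.7937 0.7993 0.8111]
  perp -0.1457 cam.u -0.6095
s,y,h [ 0.1571 -0.5748  0.114 ] [-2.0464589  -2.59988584 -0.5360369 ] 0.9087274574490017 23.5833
```

Run:
```python
from plan import *
g=(.496,-.3295)
plan([((*g,.09),down(-42.8),1,0),((*g,.019),down(-42.8),1,0)])
```

```text
{"xyz":[[0,18,1],[0,35,2],[-1,53,4],[-1,70,5],[-1,88,6]],"delta_rot":[[0.0,-0.0,-0.0],[0.0,-0.01,-0.0],[0.0,-0.01,-0.01],[0.0,-0.01,-0.01],[0.0,-0.02,-0.01]]}
-- at [ 0.496 -0.33   0.09 ]
{"xyz":[[0,14,0],[0,28,0],[0,43,0],[0,57,0],[0,71,0]],"delta_rot":[[0.0,0.0,0.0],[0.0,0.0,0.0],[0.0,0.0,0.0],[0.0,0.0,0.0],[0.0,0.0,0.0]]}
-- at [ 0.496 -0.33   0.019]
```

Call:
arm_command(
  xyz=[
    [0,22,2],
    [0,44,3],
    [-1,66,5],
    [-1,88,6],
    [-1,88,6],
  ],
  delta_rot=[
    [0,0,0],
    [0,-0.01,-0.01],
    [0,-0.02,-0.01],
    [0,-0.02,-0.01],
    [0,-0.02,-0.01],
  ],
)

```text
time_s: 24.0
position: [0.4943, -0.3274, 0.0852]
eef_rot: [-0.658, 0.259, -0.253, 0.66]
ft_force: [-0.7, -0.4, 0.7]
opening: 0.91
```

Call:
arm_command(
  xyz=[
    [0,18,0],
    [0,36,0],
    [0,54,0],
    [0,68,0],
    [0,68,0],
  ],
  delta_rot=[
    [0,0,0],
    [0,0,0],
    [0,0,0],
    [0,0,0],
    [0,0,0],
  ],
)

```text
time_s: 24.42
position: [0.4931, -0.326, 0.0156]
eef_rot: [-0.657, 0.26, -0.252, 0.661]
ft_force: [-0.0, 0.4, -0.7]
opening: 0.905
```

Call:
arm_command(
  xyz=[
    [0,0,0],
    [0,0,0],
    [0,0,0],
    [0,0,0],
    [0,0,0],
  ],
  delta_rot=[
    [0,0,0],
    [0,0,0],
    [0,0,0],
    [0,0,0],
    [0,0,0],
  ],
  jaw=20,
)

```text
time_s: 24.83
position: [0.4934, -0.3262, 0.0163]
eef_rot: [-0.658, 0.26, -0.252, 0.661]
ft_force: [0.9, -1.2, 1.9]
opening: 0.562
```

Call:
arm_command(
  xyz=[
    [0,0,0],
    [0,0,0],
    [0,0,0],
    [0,0,0],
  ],
  delta_rot=[
    [0,0,0],
    [0,0,0],
    [0,0,0],
    [0,0,0],
  ],
)

```text
time_s: 25.17
position: [0.4934, -0.3262, 0.0164]
eef_rot: [-0.658, 0.26, -0.252, 0.661]
ft_force: [-0.0, 0.6, -0.5]
opening: 0.557
```

Call:
arm_command(
  xyz=[
    [0,-20,0],
    [0,-50,0],
    [0,-85,0],
    [0,-120,0],
    [0,-155,0],
  ],
  delta_rot=[
    [0,0,0],
    [0,0,0],
    [0,0,0],
    [0,0,0],
    [0,0,0],
  ],
)

```text
time_s: 25.58
position: [0.4944, -0.3271, 0.1728]
eef_rot: [-0.657, 0.26, -0.252, 0.661]
ft_force: [0.2, -0.7, -2.0]
opening: 0.559
```

Run:
```python
from plan import *
st=get_state();R=Ro.from_quat(st["eef_rot"]);x=R.apply([1,0,0]);print(st["opening"],np.rad2deg(np.arctan2(x[1],x[0])))
im=camera("wrist");P=camera_params("wrist");cv2.imwrite("pics/w11.png",im[:,:,::-1])
h=cv2.cvtColor(im,cv2.COLOR_RGB2HSV)
print([(y,h[y,320].tolist()) for y in range(130,300,6)])
for f in(.067,.072,.077):
    c=np.array(st["position"])+R.apply([0,-.010,f]);print(f,[fproj(P,c+R.apply(d)).round(0)[0].tolist() for d in([.017,0,0],[0,-.017,0],[0,.017,0])])
W=lambda h,y=-.0115,s=-.02: world(q,loc(s,y,h))[0]
plan([((.55,-.05,.25),down(-30),2,0),((.55,.13,.26),down(-13.3),1,0),(W(.12),chuteR(False),1,0)])
```

```text
0.5591272940122952 -42.46240583346116
[(130, [27, 23, 110]), (136, [18, 28, 109]), (142, [33, 21, 109]), (148, [11, 213, 126]), (154, [12, 232, 198]), (160, [11, 223, 200]), (166, [12, 228, 198]), (172, [12, 229, 197]), (178, [12, 231, 198]), (184, [12, 228, 198]), (190, [12, 239, 196]), (196, [12, 226, 199]), (202, [12, 229, 195]), (208, [12, 234, 197]), (214, [12, 227, 199]), (220, [12, 227, 197]), (226, [12, 227, 191]), (232, [17, 220, 154]), (238, [17, 234, 157]), (244, [17, 225, 164]), (250, [17, 226, 169]), (256, [17, 226, 141]), (262, [17, 222, 156]), (268, [16, 223, 142]), (274, [17, 218, 146]), (280, [17, 230, 142]), (286, [17, 230, 142]), (292, [17, 228, 140]), (298, [17, 228, 141])]
0.067 [[359.0, 156.0], [312.0, 159.0], [313.0, 153.0]]
0.072 [[359.0, 142.0], [312.0, 143.0], [313.0, 140.0]]
0.077 [[360.0, 128.0], [312.0, 127.0], [313.0, 128.0]]
{"xyz":[[-15,-7,24],[-30,-14,48],[-45,-21,73],[-60,-28,97],[-74,-35,121]],"delta_rot":[[0.0,-0.02,-0.0],[0.0,-0.04,-0.0],[0.0,-0.07,-0.0],[0.0,-0.09,-0.0],[0.0,-0.11,-0.0]]}
{"xyz":[[-12,-7,26],[-24,-14,51],[-37,-21,77],[-49,-28,103],[-61,-35,128]],"delta_rot":[[0.0,-0.02,-0.0],[0.0,-0.04,-0.0],[0.0,-0.07,-0.0],[0.0,-0.09,-0.0],[0.0,-0.11,-0.0]]}
-- at [ 0.55 -0.05  0.25]
{"xyz":[[-18,-2,31],[-36,-4,62],[-54,-6,94],[-72,-8,125],[-90,-10,156]],"delta_rot":[[0.0,-0.06,0.0],[0.0,-0.12,0.0],[0.0,-0.17,0.0],[0.0,-0.23,0.0],[0.0,-0.29,0.0]]}
-- at [0.55 0.13 0.26]
{"xyz":[[-24,7,20],[-47,13,39],[-71,20,59],[-95,27,78],[-118,34,98]],"delta_rot":[[0.0,0.0,0.05],[0.0,0.0,0.1],[0.0,0.0,0.15],[0.0,0.0,0.2],[0.0,0.0,0.24]]}
-- at [0.457 0.252 0.226]
```

Call:
arm_command(
  xyz=[
    [-15,-10,24],
    [-30,-20,48],
    [-45,-26,73],
    [-60,-31,97],
    [-74,-35,121],
  ],
  delta_rot=[
    [0,-0.02,0],
    [0,-0.04,0],
    [0,-0.07,0],
    [0,-0.09,0],
    [0,-0.11,0],
  ],
)

```text
time_s: 26.05
position: [0.5235, -0.1883, 0.2156]
eef_rot: [-0.672, 0.219, -0.219, 0.672]
ft_force: [0.5, 0.6, -1.3]
opening: 0.56
```

Call:
arm_command(
  xyz=[
    [-12,-7,26],
    [-24,-14,51],
    [-37,-21,77],
    [-49,-28,103],
    [-61,-35,128],
  ],
  delta_rot=[
    [0,-0.02,0],
    [0,-0.04,0],
    [0,-0.07,0],
    [0,-0.09,0],
    [0,-0.11,0],
  ],
)

```text
time_s: 26.47
position: [0.5496, -0.0475, 0.2506]
eef_rot: [-0.683, 0.182, -0.181, 0.684]
ft_force: [-0.5, 0.2, -1.2]
opening: 0.556
```

Call:
arm_command(
  xyz=[
    [-18,-2,31],
    [-36,-4,62],
    [-54,-6,94],
    [-72,-8,125],
    [-90,-10,156],
  ],
  delta_rot=[
    [0,-0.06,0],
    [0,-0.12,0],
    [0,-0.17,0],
    [0,-0.23,0],
    [0,-0.29,0],
  ],
)

```text
time_s: 26.88
position: [0.5484, 0.1344, 0.2605]
eef_rot: [-0.702, 0.08, -0.079, 0.703]
ft_force: [1.0, -0.8, -1.6]
opening: 0.558
```

Call:
arm_command(
  xyz=[
    [-24,0,20],
    [-47,6,39],
    [-71,13,59],
    [-95,20,78],
    [-118,27,98],
  ],
  delta_rot=[
    [0,0,0.05],
    [0,0,0.1],
    [0,0,0.15],
    [0,0,0.2],
    [0,0,0.24],
  ],
)

```text
time_s: 27.3
position: [0.4543, 0.2574, 0.2331]
eef_rot: [-0.688, 0.165, 0.007, 0.707]
ft_force: [0.0, 0.6, -1.6]
opening: 0.56
```

```bash
python3 cp.py
python3 - <<'E'
from plan import *
W=lambda h,y=-.009,s=-.02: world(q,loc(s,y,h))[0]
plan([(W(.055),chuteR(False),1,0)])
E
```

```text
s,y,h [-0.0257 -0.0072  0.1256] [ 0.0200527   0.57807564 -1.64018514] 0.5596931838450369 27.3
{"xyz":[[1,14,0],[2,28,-1],[3,42,-1],[5,56,-1],[6,71,-2]],"delta_rot":[[0.0,0.0,-0.0],[0.0,0.0,-0.0],[0.0,0.0,-0.0],[0.0,0.01,-0.0],[0.0,0.01,-0.0]]}
-- at [0.443 0.258 0.163]
```

Call:
arm_command(
  xyz=[
    [1,18,0],
    [3,36,-1],
    [5,54,-1],
    [6,71,-2],
    [6,71,-2],
  ],
  delta_rot=[
    [0,0,0],
    [0,0,0],
    [0,0.01,0],
    [0,0.01,0],
    [0,0.01,0],
  ],
)

```text
time_s: 27.72
position: [0.441, 0.2576, 0.1598]
eef_rot: [-0.688, 0.17, 0.005, 0.705]
ft_force: [-0.2, 0.4, -3.1]
opening: 0.558
```

```bash
python3 cp.py
python3 - <<'E'
from plan import *
W=lambda h,y=-.009,s=-.02: world(q,loc(s,y,h))[0]
plan([(W(.022),chuteR(False),1,0)])
E
```

```text
s,y,h [-0.0205 -0.01    0.0513] [-0.21969334  0.38077487 -3.06586283] 0.5576569835745534 27.7167
{"xyz":[[0,6,0],[0,12,0],[0,18,1],[1,23,1],[1,29,1]],"delta_rot":[[0.0,-0.0,-0.0],[0.0,-0.0,-0.0],[0.0,-0.0,-0.0],[0.0,-0.0,-0.0],[0.0,-0.0,-0.01]]}
-- at [0.435 0.26  0.131]
```

Call:
arm_command(
  xyz=[
    [0,8,0],
    [0,16,1],
    [1,25,1],
    [1,29,1],
    [1,29,1],
  ],
  delta_rot=[
    [0,0,0],
    [0,0,0],
    [0,0,0],
    [0,0,0],
    [0,0,0],
  ],
)

```text
time_s: 28.13
position: [0.4348, 0.2598, 0.1307]
eef_rot: [-0.688, 0.171, 0.005, 0.705]
ft_force: [-0.2, -0.2, -1.6]
opening: 0.558
```

Call:
arm_command(
  xyz=[
    [0,1,0],
    [0,2,0],
    [0,2,0],
  ],
  delta_rot=[
    [0,0,0],
    [0,0,0],
    [0,0,0],
  ],
)

```text
time_s: 28.38
position: [0.4344, 0.26, 0.1289]
eef_rot: [-0.688, 0.171, 0.005, 0.705]
ft_force: [-0.3, 0.5, -1.2]
opening: 0.558
```

Call:
arm_command(
  xyz=[
    [0,1,0],
    [0,2,0],
    [0,2,0],
  ],
  delta_rot=[
    [0,0,0],
    [0,0,0],
    [0,0,0],
  ],
)

```text
time_s: 28.63
position: [0.4339, 0.2601, 0.1269]
eef_rot: [-0.688, 0.171, 0.005, 0.705]
ft_force: [-0.5, 0.7, -2.3]
opening: 0.556
```

```bash
python3 cp.py
```

```text
s,y,h [-0.0199 -0.0093  0.0176] [-0.50686812  0.74658596 -2.30447366] 0.5556910838125926 28.6333
```

Call:
arm_command(
  xyz=[
    [0,1,0],
    [0,1,0],
    [0,1,0],
    [0,1,0],
    [0,1,0],
  ],
  delta_rot=[
    [0,0,0],
    [0,0,0],
    [0,0,0],
    [0,0,0],
    [0,0,0],
  ],
  jaw=60,
)

```text
time_s: 29.05
position: [0.4337, 0.2601, 0.126]
eef_rot: [-0.688, 0.171, 0.005, 0.705]
ft_force: [-0.2, 0.2, 0.3]
opening: 0.68
```

Call:
arm_command(
  xyz=[
    [0,-10,0],
    [0,-25,0],
    [0,-45,0],
    [0,-70,0],
    [0,-100,0],
  ],
  delta_rot=[
    [0,0,0],
    [0,0,0],
    [0,0,0],
    [0,0,0],
    [0,0,0],
  ],
)

```text
time_s: 29.47
position: [0.4577, 0.2547, 0.2241]
eef_rot: [-0.689, 0.171, 0.006, 0.705]
ft_force: [-0.0, 0.7, -0.3]
opening: 0.682
```

Call:
arm_command(
  xyz=[
    [0,-30,0],
    [0,-60,0],
    [0,-90,0],
    [0,-90,0],
    [0,-90,0],
  ],
  delta_rot=[
    [0,0,0],
    [0,0,0],
    [0,0,0],
    [0,0,0],
    [0,0,0],
  ],
)

```text
time_s: 29.88
position: [0.48, 0.25, 0.3127]
eef_rot: [-0.688, 0.17, 0.005, 0.705]
ft_force: [-1.1, -0.3, -1.0]
opening: 0.68
```

```bash
python3 cp.py
python3 - <<'E'
from plan import *
im={n:camera(n)[:,:,::-1].copy() for n in("scene","side")}
out=[]
for n,(x0,y0,x1,y1) in(("scene",(305,120,435,260)),("side",(205,240,365,360))):
    out.append(cv2.resize(im[n][y0:y1,x0:x1],(400,300),interpolation=2))
t=[cv2.resize(im[n],(400,300)) for n in im]
cv2.imwrite("pics/fin.png",np.vstack([np.hstack(out),np.hstack(t)]))
E
```

```text
s,y,h [-0.019  -0.0084  0.2093] [-1.11892173 -0.32587994 -0.97520887] 0.6796144395321692 29.8833
```

View pics/fin.png

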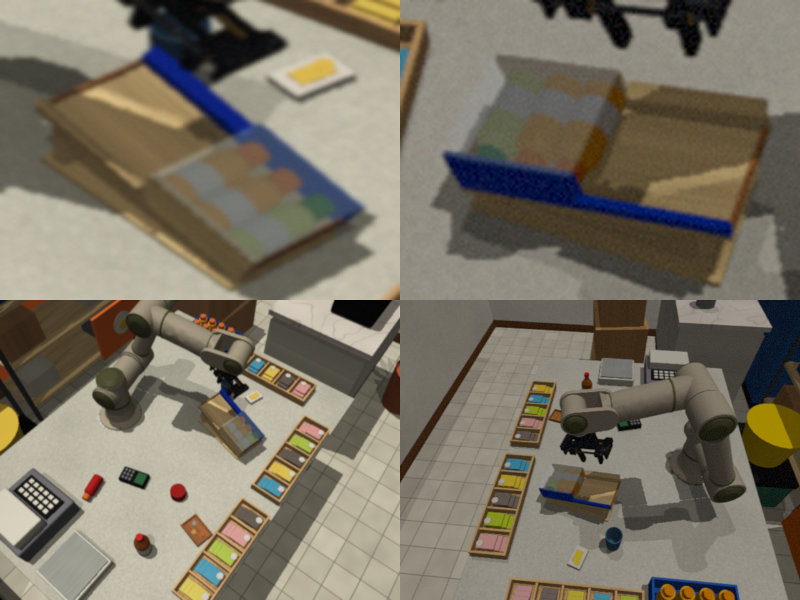

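All three lie side by side under the hood with green at the stop and caps at the blue wall, and the other items are in place. I'll let it settle, check for motion by frame difference, then hand in.

Call:
arm_command(
  xyz=[
    [0,0,0],
    [0,0,0],
    [0,0,0],
    [0,0,0],
    [0,0,0],
  ],
  delta_rot=[
    [0,0,0],
    [0,0,0],
    [0,0,0],
    [0,0,0],
    [0,0,0],
  ],
)

```text
time_s: 30.4
position: [0.4791, 0.25, 0.3103]
eef_rot: [-0.689, 0.172, 0.006, 0.704]
ft_force: [-0.5, 0.3, -0.1]
opening: 0.679
```

Run:
```python
from plan import *
f=[camera("side").astype(int) for _ in range(4)]
for n,(a_,b,c,d) in dict(bottles=(230,262,300,330),floor=(20,100,90,168)).items(): print(n,np.abs(f[3]-f[0])[b:d,a_:c].mean().round(2))
im=cv2.cvtColor(camera("scene"),cv2.COLOR_RGB2HSV);P=camera_params("scene")
for n,(a_,b,c,d) in dict(tin=(268,288,302,326)).items():
    m=((im[b:d,a_:c,1]>110)&(im[b:d,a_:c,2]>60));ys,xs=np.nonzero(m);print(n,onz(P,(xs.mean()+a_,ys.mean()+b),.025).round(3))
print(job_done(),get_state()["time_s"])
```

```text
bottles 3.13
floor 2.53
tin [[ 0.541 -0.179  0.025]]
the job is handed in; nothing more can be done
the job is handed in; nothing more can be done
```

I laid the green bottle and then the two orange ones across the chute mouth and let each roll down, then handed the job in at about 31 s; no verdict came back.

- **Final pictures:** they show all three lying square under the hood, green at the stop, caps at the blue wall. The gripper is about 0.2 m clear. I judged the bottles' final positions by eye and did not measure them in the chute frame.
- **Motion:** over the last frames the bottle area changed by 3.1 grey levels against 2.5 for bare floor. That is close to camera noise, so they look at rest.
- **Other items:** the tin measures within 3 mm of its start in the same view. I checked the rest only by eye in the final overview, and they look unmoved.
- **First green grip:** it held too high, because the jaws were still closing as the arm lifted. I set the bottle down and regripped it; the wrist force reached about 45 N, under the 120 N limit. That push went through the bottle held in the fingers.
- **Chute position:** the wrist view put the chute about 3 mm further towards the blue wall than my first fit, so I corrected for it. The first orange bottle touched both sides lightly (under 8 N) and I re-centred it before letting go.

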